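Unhinge the storage box lid and put the relief panel on its easel

TASK

Swing the blue lid of the storage box up to vertical on its hinges, lift it up off them and stand it handle up between the posts of the green lid stand. Then take the leaning plaster wall panel out of the box and set it properly on the yellow easel, leaning the same way as it did in the box, centred with its foot fully down on the ledge. Do not drop either of them, and leave everything else where it is.

Things in the scene. Friction and masses are not known exactly. Their poses are not given: they have to be found in the camera images.
- box: Fixed plywood box, 150 (x) x 180 (y) x 90 high, walls 6 thick. Origin: centre of its underside; x points away from the robot towards the hinge side, z up (yaw varies). The lid rests on its rim and hinges at the far (+x) side. Two dark steel hinge brackets, open at the top, stand on the far side at y = -61 and +61, tops at z = 108.
- box_hinge (a point): Hinge axis, lid closed, at box x 101, y 0, z 94, along box y. The lid's flat bar lies in the brackets, a pointed pocket 20 wide below, 9 at its mouth: it comes out upwards only with the lid within about 15 degrees of vertical (bar centre then 4 higher than closed, 3 mm of play) and is clear when lifted 30. No spring or friction: an unheld lid falls shut.
- box_cradle (a point): Centre of the box's sloping ledge under the panel's foot: box x -42, y 0, z 21. The cradle leans 30 degrees, top away from the robot (+x). Two bars 18 wide at y -45, +45 carry the panel's lower face; two rails 34 high at y -49, +49 stand 4 off its upper face, so draw it out along its own plane 40 mm before swinging it. The middle 70 of the width is free for fingers.
- lid: Loose blue lid, 0.2 to 0.4 kg, plate 150 (x) x 180 (y) x 8. Origin: centre of its underside; x points from the handle to the hinge, z out of its outer face; aligned with the box when closed.
- lid_center (a point): Middle of the lid plate; frame as lid.
- lid_bar (a point): Centre of the lid's handle: round steel bar 10 dia, 80 long along lid y, on two arms, 36 in front of the lid's front edge, in the plate's plane (lid x -111, z 4). Fingers can straddle it from above (31 free between bar and edge); it can turn between closed fingers. It swings 212 from the hinge axis, up and away from the robot.
- lid_hinge (a point): Centre of the lid's flat hinge bar: 14 (lid x) x 150 (y) x 5 (z), at lid x 101, z 4; the lid stands on this bar when upright (its lowest edge is then 7 below this point, the handle bar 212 above).
- panel: Loose plaster wall panel, 0.11 to 0.22 kg, 110 wide x 70 high x 12 thick, terracotta relief bricks on its upper (robot-side) face, plain in the middle near the top. Origin: centre of its foot edge. Its frame is upright while the plate leans in it by 30 degrees: width along y, up the plate (0.5, 0, 0.866), relief face normal (-0.866, 0, 0.5).
- panel_center (a point): Centre of the panel plate, 35 up the plate from its foot; frame as panel. A grasp across the 12 mm thickness, fingers pointing down the plate, some 15 to 18 mm below the top edge, suits.
- panel_foot (a point): Centre of the panel's foot edge, mid-thickness; frame as panel.
- stand_slot (a point): Top centre of the lid stand's base, 12 above the table. Fixed; green base 110 (x) x 170 (y); four wooden posts in pairs at y -65, +65 (20 wide), each pair leaving a slot 24 wide in x, centred, flared above 70 to 50 wide at the top, 92 over the base. The lid goes down between them, width along y, either face forward, and rests on the base, a little aslant. Stand and easel may swap sides.
- easel_seat (a point): Where the panel's foot rests on the easel's ledge, 34 above the table. Fixed; base 120 x 130 (this point at x -30 of it); yellow supports lean 30 degrees, top towards +x of this frame, away from the robot, as in the box: bars 18 wide at y -45, +45, 63 up the slope. Ledge square to the slope, with a lip 8 high, 10 off the panel. Seated: panel_foot here, frames parallel.
- jar_mid (a point): Bystander, loose: small jar with an orange cap, 40 dia x 65 high. Point at half its height, z up. To be left alone.
- spatula_mid (a point): Bystander, loose: spatula with red handle lying flat, 200 long. Point at half its height, z up. To be left alone.
- bowl_mid (a point): Bystander, loose: open terracotta bowl, 100 dia x 55 high. Point at half its height, z up. To be left alone.
- rock_mid (a point): Bystander, loose: grey cone-shaped stone, 84 dia x 55 high. Point at half its height, z up. To be left alone.
- brush_mid (a point): Bystander, loose: brush with wooden handle lying flat, 180 long. Point at half its height, z up. To be left alone.
- tin_mid (a point): Bystander, loose: paint tin with blue band, 70 dia x 80 high. Point at half its height, z up. To be left alone.
- offcut_mid (a point): Bystander, loose: dark wooden offcut 90 x 50 x 30. Point at half its height, z up. To be left alone.
There are look-alikes about, which are no part of the job. Leave any red look-alike of the part that bears stand_slot alone. What is shaped like the part that bears easel_seat but red is not meant.

How it is judged:
By the outcome, as a careful person would: the job done as asked, in the order asked, and still so for the second after the job is handed in, with the robot touching nothing.
It also fails if it takes over 62 s, if anything falls off the work surface, if the arm or the gripper's body presses on something with over 40 N, if the wrist force passes 120 N, or if a joint passes its speed limit or range.

ROBOT

A 6-joint arm with a two-finger parallel gripper is mounted at the origin on the work surface. World frame = base frame: x ahead of the robot, y to its left, z up, the work surface at z = 0. Lengths are in m, angles in rad, forces in N, time in s.
With the tool pointing down it reaches from about 0.425 to 0.95 m from the base axis. Payload 3.5 kg.
Tool frame: the origin (TCP) lies at the very end of the fingers, on their centre line; the grasp point (between the pads) lies 19 mm behind it; y points along the fingers, z is the direction in which the jaws open and shut, and the axes are right-handed (so a half turn about y gives the same grasp; the last joint's range is limited). The gripper opens to 85 mm and grips with 20 to 120 N. Pads are 22 mm wide; open, the fingers measure 114 mm over their backs; the gripper's body (76 mm by 85 mm) begins 54 mm behind the grasp point. The pads swing forward as they close: fully open they stand 13 mm farther back than shut.
Start: joints at [-1.492, 0.286, 1.577, -0, 1.279, -0.15], TCP at [0.153, -0.657, 0.231] pointing down, gripper open.
Joint ranges: [-2.77, 2.77], [-0.9, 2.22], [0.21, 2.48], [-1.53, 4.67], [0.24, 2.81], [-2.84, 2.84]. Speed limits (rad/s): [2.79, 2.79, 3.14, 3.14, 3.14, 3.14].

INTERFACE

Orientations are given as a unit quaternion [x, y, z, w].
In Python, from plant import ctrl gives the robot as it stands. The module is installed in compiled form; this text tells all that it offers.
- The arm moves only by the tool jog_arm, never from a script. Its argument "deltas" is a list of rows, each a list of 3 entries, a list of its own where there are three numbers: the turn, a rotation vector about the tool's x, y, z in rad, then the shift along the tool's x, y, z in m, then the opening, from 0 (shut) to 1 (fully open). In form: [[[wx, wy, wz], [dx, dy, dz], gripper], ...]. A call has 1 to 10 rows; each row is the pose to reach, as a shift and turn from the pose measured when the call began, along the tool's axes at that moment; what a row does not reach only later rows make up. A row lasts 1/12 s, in which the tool goes at most 41.7 mm and 7.16 degrees, less where a joint would pass 70% of its speed; a pose out of reach is approached as far as the arm can. A call with a gripper value outside its range is refused whole. The fingers move at their own pace and stop on an object; "force" is the grip in N (left out, the last holds). Time passes only in rows, so rows that repeat a pose let the fingers close. It gives the time, the measured TCP pose, the force and the opening at its end, in the units of the state.
- ctrl.get_state(): the state, without advancing time (a new reading comes with each control period).
- ctrl.read_camera(name): name is "scene" or "top" or "wrist"; returns a dict with "pixels" (480x640x3 uint8, blue, green, red), "range_z" (480x640 float32, m along the optical axis (not along the pixel's ray), 0 where there is no reading), "fx", "fy", "cx", "cy" (pixels), "T" (4x4, takes a point from camera to world coordinates); the wrist camera has in their place "mount" (4x4, takes a point from camera to tool coordinates, whose origin is the TCP and whose axes are the tool frame's). Camera axes: x right, y up, looking along -z (the intrinsics and any distortion apply to the point x, -y, -z); pixel columns grow to the right and rows downward; lengths in m; the calibration is good to about 2 mm. A picture is of the moment at which its call begins: read the wrist's pose just before it.
- ctrl.sign_off(): hands the job in, once; it reports no verdict.
The state is a dict: "time": time; "qpos": joint angles; "dq": joint speeds; "joint_efforts": joint torques, N m; "eef_pos": TCP position; "tcp_rot": TCP orientation; "contact_force": force on the tool from outside, world axes, zero at the start; "wrist_torque": the same for the moment, N m; "opening": opening from 0.0 (shut) to 1.0 (fully open).
Only numpy, scipy, OpenCV 4.12 (cv2) and the standard library are available. Lean on these libraries where they do the work, as an engineer would, in place of code of your own. Each camera call takes 0.05 s, during which the arm holds its last target.

## Working session

There is one attempt and no reset: what is moved stays moved. The work goes in short steps, Python scripts to look and compute and a tool call to move; the robot and the scene stay as the last step left them, time stands still between calls to the robot, and variables do not carry over. Pictures are saved under pics/ and viewed, and the job is handed in when it is done.

Besides the shell and the picture viewer there is one more tool, called after "Request:" as name(argument=value, ...) on one line, values as JSON. jog_arm: Moves the arm, as the interface text tells. Its arguments: {"type":"object","properties":{"deltas":{"type":"array","items":{"type":"array"}},"force":{"type":"number"}},"required":["deltas"]}

```bash
ls; mkdir -p pics
python3 - <<'E'
from plant import ctrl
import cv2,numpy as np,pickle
print(ctrl.get_state())
for n in ("scene","top"):
    c=ctrl.read_camera(n); cv2.imwrite(f"pics/{n}0.png",c["pixels"]); pickle.dump(c,open(f"pics/{n}0.pkl","wb"))
    print(n,c["fx"],c["fy"],c["cx"],c["cy"],np.round(c["T"],4).tolist(),[k for k in c])
E
```

```text
pics
{'time': 0.0, 'qpos': array([-1.49201840e+00,  2.87190932e-01,  1.57820547e+00,  9.84573031e-06,
        1.27862196e+00, -1.50026209e-01]), 'dq': array([-0.00020516,  0.00073842, -0.00050945,  0.00014125, -0.00107823,
        0.00041344]), 'joint_efforts': array([-4.76143723e-04, -4.05979764e+01, -2.92630076e+01, -1.58456933e-04,
        5.80456399e-03,  3.14365941e-06]), 'eef_pos': array([ 0.15305899, -0.65672509,  0.22991493]), 'tcp_rot': array([-0.0806832 ,  0.70334113, -0.70162722,  0.08075095]), 'contact_force': array([-1.09889309,  0.24636778, -0.86628834]), 'wrist_torque': array([-0.00517728, -0.03246665, -0.01296507]), 'opening': 0.9959754236665008}
scene 433.12362800692404 433.12362800692404 319.0278538843563 240.84164813894668 [[-0.5883, -0.5944, 0.5483, 1.0946], [0.8086, -0.4338, 0.3973, 0.4257], [0.0017, 0.6771, 0.7358, 0.8707], [0.0, 0.0, 0.0, 1.0]] ['pixels', 'range_z', 'fx', 'fy', 'cx', 'cy', 'T']
top 568.8348800566536 568.8348800566536 324.15674465912826 230.16791054380627 [[0.0148, 0.9975, -0.0694, 0.4047], [-0.9997, 0.0134, -0.0207, -0.0019], [-0.0197, 0.0697, 0.9974, 1.4384], [0.0, 0.0, 0.0, 1.0]] ['pixels', 'range_z', 'fx', 'fy', 'cx', 'cy', 'T']
```

View pics/scene0.png

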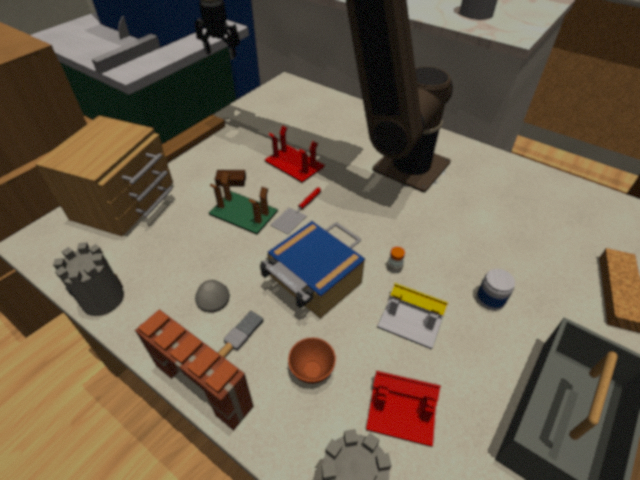

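View pics/top0.png

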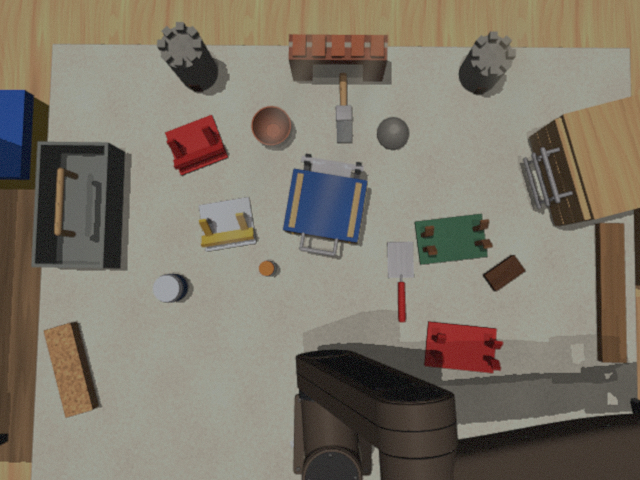

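The top image has the blue lid at (327,205), handle towards the robot at (322,243). The stand is the green one at (452,240), with a red look-alike at (461,346). The easel is the yellow one at (228,222), with a red look-alike at (197,145). I'll check close crops next.

```bash
cat > h.py <<'E'
import numpy as np,cv2,pickle
from scipy.spatial.transform import Rotation as R
def cloud(c,T=None):
    T=c["T"] if T is None else T
    z=c["range_z"].astype(float); v,u=np.mgrid[0:z.shape[0],0:z.shape[1]]
    P=np.stack([(u-c["cx"])/c["fx"]*z,-(v-c["cy"])/c["fy"]*z,-z],-1)
    W=P@T[:3,:3].T+T[:3,3]; W[z<=0]=np.nan
    return W
def proj(c,p,T=None):
    T=c["T"] if T is None else T
    q=(np.asarray(p,float)-T[:3,3])@T[:3,:3]
    return np.stack([c["cx"]+c["fx"]*q[...,0]/-q[...,2],c["cy"]-c["fy"]*q[...,1]/-q[...,2]],-1)
def load(n): return pickle.load(open(f"pics/{n}.pkl","rb"))
E
python3 - <<'E'
from h import *
t=load("top0");W=cloud(t)
def crop(img,x0,y0,x1,y1,s): return cv2.resize(img[y0:y1,x0:x1],None,fx=s,fy=s,interpolation=cv2.INTER_CUBIC)
p=t["pixels"]
cv2.imwrite("pics/tc_box.png",crop(p,270,140,390,260,5))
cv2.imwrite("pics/tc_se.png",np.hstack([crop(p,185,180,275,260,4),crop(p,405,200,500,280,4)]))
for n,(u,v) in dict(tab=(370,290),lidc=(327,205),jar=(267,268),tin=(170,288),bowl=(271,140),rock=(393,133),stand=(452,240),easel=(228,215)).items(): print(n,np.round(W[v,u],4))
s=load("scene0");Ws=cloud(s)
for n,(u,v) in dict(tab=(350,300),lid=(318,260),stand=(245,212)).items(): print(n,np.round(Ws[v,u],4))
# cross cam noise
tw=W[280:300,340:370].reshape(-1,3); print(tw[:,2].mean(),tw[:,2].std())
E
```

```text
tab [ 0.3555 -0.0898 -0.0045]
lidc [0.5578 0.02   0.0989]
jar [0.4069 0.1627 0.0698]
tin [0.3558 0.3923 0.0815]
bowl [0.732  0.1663 0.0135]
rock [ 0.7432 -0.1392  0.0545]
stand [ 0.4836 -0.2921  0.0131]
easel [0.5398 0.2726 0.0051]
tab [ 0.5586  0.1308 -0.001 ]
lid [0.5673 0.0408 0.0952]
stand [ 0.4899 -0.2746  0.0133]
nan nan
```

View pics/tc_box.png

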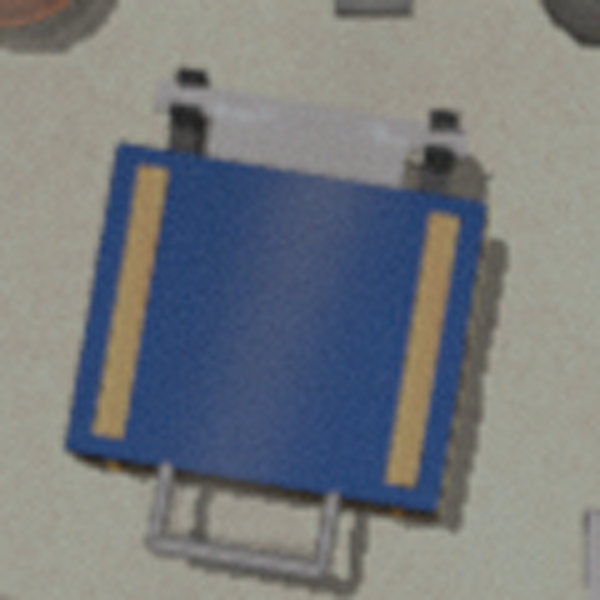

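View pics/tc_se.png

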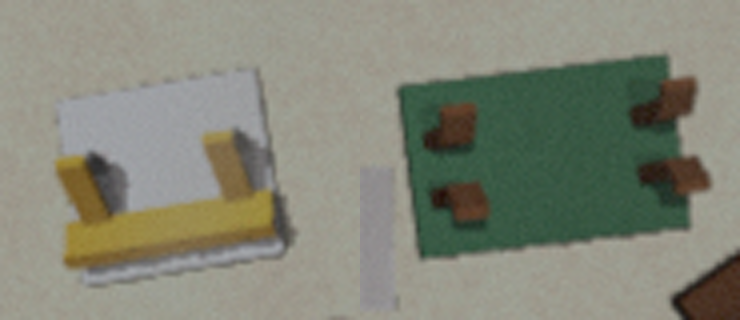

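```bash
cat >> h.py <<'E'
def ray(c,uv,z,T=None):
    T=c["T"] if T is None else T
    uv=np.asarray(uv,float)
    d=np.stack([(uv[...,0]-c["cx"])/c["fx"],-(uv[...,1]-c["cy"])/c["fy"],-np.ones(uv.shape[:-1])],-1)@T[:3,:3].T
    return T[:3,3]+d*((z-T[2,3])/d[...,2])[...,None]
def fit2d(local,world):
    # rigid fit local(xy)->world(xy): returns yaw,t,resid
    l=np.asarray(local,float);w=np.asarray(world,float)[:,:2]
    lc,wc=l.mean(0),w.mean(0);a,b=l-lc,w-wc
    th=np.arctan2((a[:,0]*b[:,1]-a[:,1]*b[:,0]).sum(),(a*b).sum())
    Rm=np.array([[np.cos(th),-np.sin(th)],[np.sin(th),np.cos(th)]])
    t=wc-Rm@lc
    return th,t,np.linalg.norm(a@Rm.T-b,axis=1)
E
python3 - <<'E'
from h import *
t=load("top0")
f=lambda a,o,s:(np.array(a,float)+.5)/s-.5+np.array(o)
lid=ray(t,f([(120,145),(485,203),(437,510),(70,450)],(270,140),5),.098)
print("lid",[np.round(x,4) if np.ndim(x) else round(x,4) for x in fit2d([(75,90),(75,-90),(-75,-90),(-75,90)],lid*1000)])
hb=ray(t,f([(152,546),(326,572),(160,95),(462,135)],(270,140),5),.094); print(np.round(hb,4), np.linalg.norm(hb[0]-hb[1]),np.linalg.norm(hb[2]-hb[3]))
ea=ray(t,f([(60,100),(256,70),(285,245),(88,283)],(185,180),4),.006)
print("easel",fit2d([(60,65),(60,-65),(-60,-65),(-60,65)],ea*1000))
st=ray(t,f([(42,87),(308,57),(330,228),(60,257)],(405,200),4),.012)
print("stand",fit2d([(55,85),(55,-85),(-55,-85),(-55,85)],st*1000))
E
```

```text
lid [np.float64(-0.1461), array([558.0925,  24.4453]), array([2.1198, 2.5971, 2.1518, 2.7246])]
[[ 0.4533  0.0825  0.094 ]
 [ 0.4422  0.      0.094 ]
 [ 0.6692  0.0825  0.094 ]
 [ 0.6515 -0.062   0.094 ]] 0.08323688292806637 0.145623263910543
easel (np.float64(0.18454396993103864), array([518.84784095, 272.73519794]), array([2.15290836, 3.94812256, 3.82994969, 1.81433503]))
stand (np.float64(0.12140672541369256), array([ 486.38168119, -289.47255852]), array([2.38347858, 1.39496287, 1.62970404, 1.36380979]))
```

```bash
cat >> h.py <<'E'
def tool(st=None):
    if st is None:
        from plant import ctrl; st=ctrl.get_state()
    T=np.eye(4);T[:3,:3]=R.from_quat(st["tcp_rot"]).as_matrix();T[:3,3]=st["eef_pos"];return T
def delta(Tgt,T0=None):
    T0=tool() if T0 is None else T0
    D=np.linalg.inv(T0)@Tgt
    return np.round(R.from_matrix(D[:3,:3]).as_rotvec(),4).tolist(),np.round(D[:3,3],4).tolist()
def pose(p,y,z):
    y=np.array(y,float);y/=np.linalg.norm(y);z=np.array(z,float);z-=y*(y@z);z/=np.linalg.norm(z)
    T=np.eye(4);T[:3,:3]=np.stack([np.cross(y,z),y,z],1);T[:3,3]=p;return T
def wristcam(name):
    from plant import ctrl
    Tt=tool();c=ctrl.read_camera("wrist");c["T"]=Tt@c["mount"]
    pickle.dump(c,open(f"pics/{name}.pkl","wb"));cv2.imwrite(f"pics/{name}.png",c["pixels"]);return c
E
python3 - <<'E'
from h import *
T=tool();print(np.round(T,3))
c=wristcam("w0");print(np.round(c["mount"],4).tolist(),c["fx"],c["cx"],c["cy"])
a=-.1461;x=np.array([np.cos(a),np.sin(a),0])
for s in (1,-1):
    print(s,delta(pose([.48,.02,.30],[0,0,-1],s*x)))
E
```

```text
[[-0.974 -0.     0.227  0.153]
 [-0.227  0.002 -0.974 -0.657]
 [-0.    -1.    -0.002  0.23 ]
 [ 0.     0.     0.     1.   ]]
[[-0.002, -0.9499, -0.3124, -0.0804], [0.0006, 0.3124, -0.9499, -0.1429], [1.0, -0.0021, -0.0001, 0.0012], [0.0, 0.0, 0.0, 1.0]] 333.9912174901493 319.63534121415404 239.7623666308983
1 ([0.0015, -1.1959, -0.0013], [-0.472, -0.0686, -0.5852])
-1 ([0.0015, 1.9457, 0.0016], [-0.472, -0.0686, -0.5852])
```

View pics/w0.png

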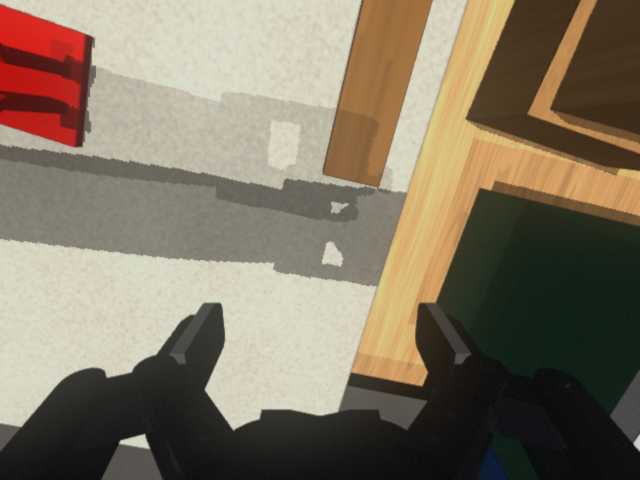

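Wrist view: the bench, with the red stand at the upper left (45,75) and the fingers at the bottom. The camera sits on the tool -x side. Next I'll move over the box to look closer.

Request:
jog_arm(deltas=[[[0,-1.196,0],[-0.472,-0.069,-0.585],1],[[0,-1.196,0],[-0.472,-0.069,-0.585],1],[[0,-1.196,0],[-0.472,-0.069,-0.585],1],[[0,-1.196,0],[-0.472,-0.069,-0.585],1],[[0,-1.196,0],[-0.472,-0.069,-0.585],1],[[0,-1.196,0],[-0.472,-0.069,-0.585],1],[[0,-1.196,0],[-0.472,-0.069,-0.585],1],[[0,-1.196,0],[-0.472,-0.069,-0.585],1],[[0,-1.196,0],[-0.472,-0.069,-0.585],1],[[0,-1.196,0],[-0.472,-0.069,-0.585],1]])

```text
time: 0.98
eef_pos: [0.3338, -0.2817, 0.2694]
tcp_rot: [-0.463, 0.535, -0.534, 0.464]
contact_force: [1.4, -0.2, -0.2]
opening: 0.999
```

Run:
```python
from h import *
print(np.round(tool(),3))
a=-.1461;x=np.array([np.cos(a),np.sin(a),0])
print(delta(pose([.48,.02,.30],[0,0,-1],x)))
```

```text
[[-0.141  0.     0.99   0.334]
 [-0.99   0.002 -0.141 -0.282]
 [-0.002 -1.    -0.     0.269]
 [ 0.     0.     0.     1.   ]]
([0.0003, 0.0047, -0.0019], [-0.3194, -0.03, 0.1023])
```

Request:
jog_arm(deltas=[[[0,0,0],[-0.364,-0.03,0.145],0.35],[[0,0,0],[-0.364,-0.03,0.145],0.35],[[0,0,0],[-0.364,-0.03,0.145],0.35],[[0,0,0],[-0.364,-0.03,0.145],0.35],[[0,0,0],[-0.364,-0.03,0.145],0.35],[[0,0,0],[-0.364,-0.03,0.145],0.35],[[0,0,0],[-0.364,-0.03,0.145],0.35],[[0,0,0],[-0.364,-0.03,0.145],0.35],[[0,0,0],[-0.364,-0.03,0.145],0.35],[[0,0,0],[-0.364,-0.03,0.145],0.35]])

```text
time: 1.82
eef_pos: [0.5297, 0.062, 0.3002]
tcp_rot: [-0.463, 0.534, -0.533, 0.465]
contact_force: [-1.0, -0.4, 0.6]
opening: 0.349
```

Run:
```python
from h import *
print(np.round(tool(),3))
c=wristcam("w1")
```

```text
[[-0.138  0.001  0.99   0.53 ]
 [-0.99   0.003 -0.138  0.062]
 [-0.003 -1.     0.     0.3  ]
 [ 0.     0.     0.     1.   ]]
```

View pics/w1.png

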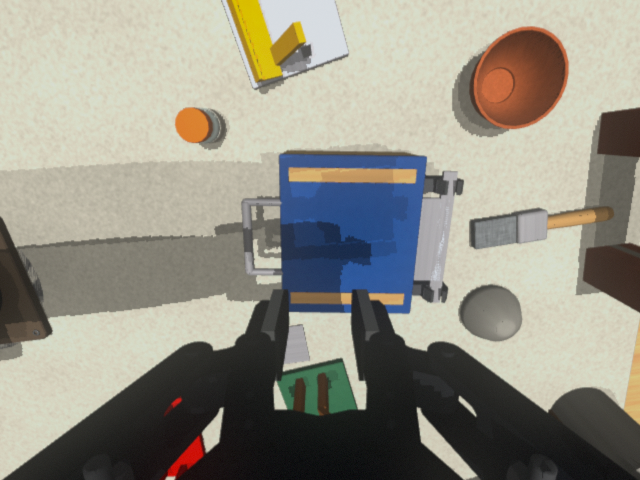

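Wrist view: lid corners at about (281,155), (425,157) and (411,313), handle bar at x≈247, hinge bar at (450,175)-(435,300), green stand at (320,385). Enlarging to measure.

Run:
```python
from h import *
c=load("w1")
cv2.imwrite("pics/w1a.png",cv2.resize(c["pixels"][140:330,230:470],None,fx=3,fy=3,interpolation=cv2.INTER_CUBIC))
W=cloud(c)
t=load("top0")
# predicted from top estimate
a=-.1461;Rm=np.array([[np.cos(a),-np.sin(a)],[np.sin(a),np.cos(a)]])
L=np.array([(75,90),(75,-90),(-75,-90),(-75,90),(-111,40),(-111,-40),(101,75),(101,-75)])/1000
Wd=np.c_[L@Rm.T+[.5581,.0244],[.098]*4+[.094]*4]
print(np.round(proj(c,Wd),1).tolist())
for u,v in ((350,200),(350,260),(247,235),(430,240),(120,150)): print(np.round(W[v,u],4))
```

```text
[[427.5, 155.3], [410.6, 313.6], [282.5, 312.4], [278.1, 153.8], [245.9, 201.8], [250.0, 271.3], [449.9, 170.3], [433.2, 300.7]]
[0.5633 0.068  0.0987]
[0.5561 0.0009 0.098 ]
[0.4489 0.0449 0.0983]
[0.6453 0.0117 0.0963]
[0.2844 0.1521 0.0005]
```

View pics/w1a.png

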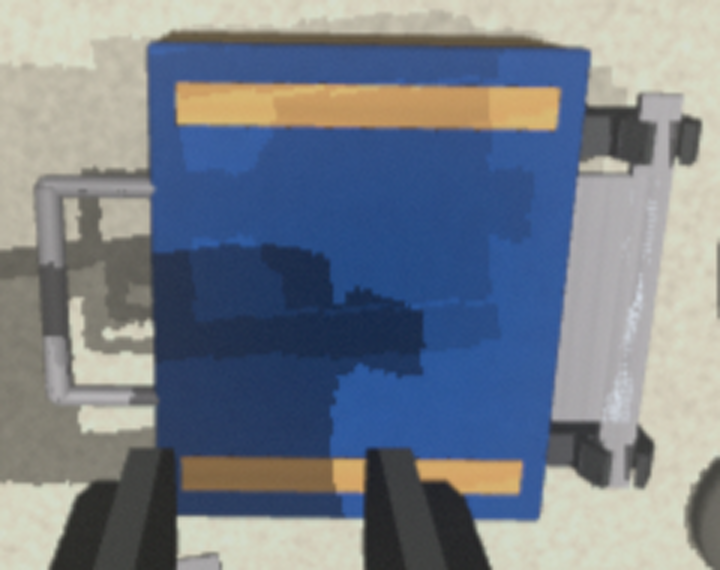

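Run:
```python
from h import *
c=load("w1")
px=np.array([(150,45),(587,50),(540,518),(50,185),(62,396),(660,95),(617,487)])/3.+[230,140]-.33
L=np.array([(-75,90),(75,90),(75,-90),(-111,40),(-111,-40),(101,75),(101,-75)])
W=np.array([ray(c,p,z) for p,z in zip(px,[.098]*3+[.095]*4)])*1000
print(fit2d(L,W))
```

```text
(np.float64(-0.14613872393407978), array([558.234401  ,  24.13321271]), array([1.49162444, 2.37677532, 2.35502414, 1.02912437, 0.45812713,
       0.97750726, 2.35729825]))
```

```bash
cat >> h.py <<'E'
A=-.1461
BX=np.array([np.cos(A),np.sin(A),0]);BY=np.array([-np.sin(A),np.cos(A),0]);BO=np.array([.5582,.0242,0])
def bp(x,y,z): return BO+BX*x+BY*y+np.array([0,0,z])
E
python3 - <<'E'
from h import *
for z in (.14,.077): print(delta(pose(bp(-.111,0,z),[0,0,-1],BX)))
E
```

```text
([-0.0007, 0.0094, -0.0048], [0.0346, 0.16, -0.0783])
([-0.0007, 0.0094, -0.0048], [0.0349, 0.223, -0.0783])
```

Request:
jog_arm(deltas=[[[0,0.009,-0.005],[0.035,0.16,-0.078],0.36],[[0,0.009,-0.005],[0.035,0.16,-0.078],0.36],[[0,0.009,-0.005],[0.035,0.16,-0.078],0.36],[[0,0.009,-0.005],[0.035,0.16,-0.078],0.36],[[0,0.009,-0.005],[0.035,0.16,-0.078],0.36],[[0,0.009,-0.005],[0.035,0.16,-0.078],0.36]])

```text
time: 2.37
eef_pos: [0.4446, 0.04, 0.136]
tcp_rot: [-0.464, 0.537, -0.533, 0.46]
contact_force: [0.7, -0.9, -0.4]
opening: 0.361
```

Run:
```python
from h import *
print(np.round(tool(),4))
print(delta(pose(bp(-.111,0,.077),[0,0,-1],BX)))
c=wristcam("w2")
```

```text
[[-1.460e-01 -8.100e-03  9.893e-01  4.446e-01]
 [-9.893e-01  8.000e-04 -1.460e-01  4.000e-02]
 [ 4.000e-04 -1.000e+00 -8.100e-03  1.360e-01]
 [ 0.000e+00  0.000e+00  0.000e+00  1.000e+00]]
([0.0081, -0.0004, 0.0004], [-0.0009, 0.059, 0.0042])
```

View pics/w2.png

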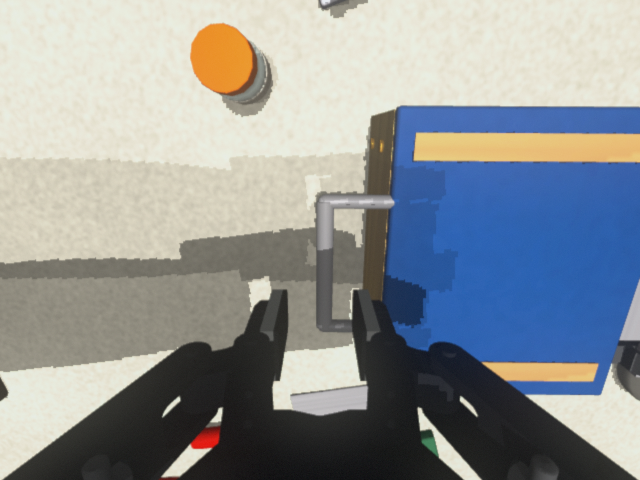

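The bar runs vertically at u≈324 (rows 200–325), centred between the fingers at u≈278 and 360. The right finger stays clear of the lid edge at u≈387. Descending and closing.

Request:
jog_arm(deltas=[[[0.008,0,0],[-0.001,0.02,0.004],0.36],[[0.008,0,0],[-0.001,0.04,0.004],0.36],[[0.008,0,0],[-0.001,0.059,0.004],0.36],[[0.008,0,0],[-0.001,0.059,0.004],0.36],[[0.008,0,0],[-0.001,0.059,0.004],0]], force=40)

```text
time: 2.83
eef_pos: [0.4558, 0.04, 0.0876]
tcp_rot: [0.46, -0.533, 0.538, -0.464]
contact_force: [-20.4, 2.6, 16.9]
opening: 0.233
```

Request:
jog_arm(deltas=[[[0,0,0],[0,0,0],0],[[0,0,0],[0,0,0],0],[[0,0,0],[0,0,0],0],[[0,0,0],[0,0,0],0]])

```text
time: 3.17
eef_pos: [0.4504, 0.041, 0.0873]
tcp_rot: [-0.465, 0.537, -0.532, 0.46]
contact_force: [-18.3, 0.9, 5.0]
opening: 0.094
```

Run:
```python
from h import *
print(np.round(tool(),4))
print(delta(pose(bp(-.111,0,.077),[0,0,-1],BX)))
```

```text
[[-1.445e-01 -1.070e-02  9.895e-01  4.504e-01]
 [-9.895e-01  5.000e-04 -1.445e-01  4.100e-02]
 [ 1.100e-03 -9.999e-01 -1.060e-02  8.730e-02]
 [ 0.000e+00  0.000e+00  0.000e+00  1.000e+00]]
([0.0106, 0.0011, 0.0011], [0.0009, 0.0103, -0.0018])
```

Run:
```python
from h import *
from plant import ctrl
s=ctrl.get_state();print(np.round(s["qpos"],3),s["contact_force"],s["wrist_torque"],s["opening"])
c=wristcam("w3")
```

```text
[-1.340e-01 -2.800e-02  2.213e+00 -1.000e-03  9.680e-01  1.200e-02] [-18.3264735    0.92493693   5.02343968] [ 0.22029825  3.07045835 -0.0223068 ] 0.09447457167402906
```

View pics/w3.png

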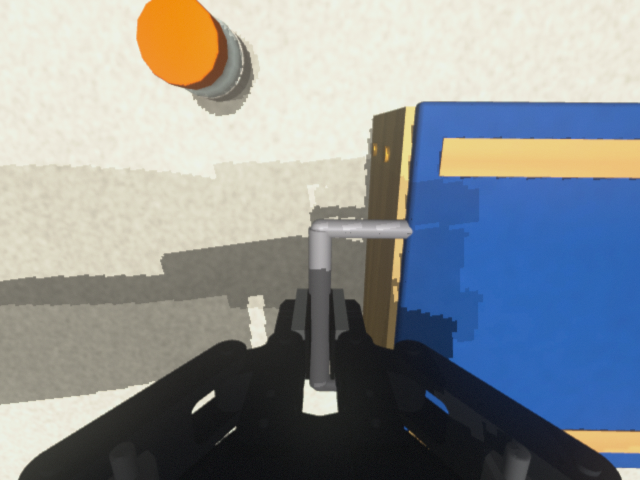

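Run:
```python
from h import *
c=load("w3");W=cloud(c)
for u,v in ((430,200),(500,250),(600,300),(620,120),(407,150),(318,250),(318,330)): print(u,v,np.round(W[v,u],4), np.round((W[v,u]-BO)@BX,4))
print(proj(c,[bp(-.111,0,.094),bp(-.075,.09,.098),bp(-.111,.04,.094)]))
```

```text
430 200 [0.5025 0.0866 0.0977] -0.0642
500 250 [0.5305 0.0612 0.0979] -0.0328
600 300 [0.5731 0.0325 0.0992] 0.0135
620 120 [0.572  0.1069 0.0989] 0.0016
407 150 [0.4962 0.1066 0.0907] -0.0733
318 250 [0.4552 0.0724 0.0995] -0.1089
318 330 [0.4496 0.0339 0.0989] -0.1089
[[313.57522705 312.33686608]
 [411.14906882 101.631019  ]
 [313.33670846 229.25744027]]
```

Lid is flat (z≈0.098) and the bar is between the fingers, but only about 7 mm in. I'll open a little, go 10 mm deeper and close again.

Request:
jog_arm(deltas=[[[0,0,0],[0,0,0],0.28],[[0,0,0],[0,0,0],0.28],[[0.01,0,0],[0,0.005,0],0.28],[[0.01,0,0],[0,0.011,0],0.28],[[0.01,0,0],[0,0.011,0],0.28],[[0.01,0,0],[0,0.011,0],0.28]])

```text
time: 3.72
eef_pos: [0.4506, 0.0409, 0.0763]
tcp_rot: [0.463, -0.535, 0.535, -0.462]
contact_force: [0.4, 0.1, -0.1]
opening: 0.281
```

Run:
```python
from h import *
print(np.round(tool(),4))
print(delta(pose(bp(-.109,0,.077),[0,0,-1],BX)))
```

```text
[[-1.446e-01 -6.000e-04  9.895e-01  4.506e-01]
 [-9.895e-01 -1.000e-03 -1.446e-01  4.090e-02]
 [ 1.000e-03 -1.000e+00 -5.000e-04  7.630e-02]
 [ 0.000e+00  0.000e+00  0.000e+00  1.000e+00]]
([0.0005, 0.001, 0.001], [0.0009, -0.0007, -0.0001])
```

Request:
jog_arm(deltas=[[[0,0,0],[0,0,0],0],[[0,0,0],[0,0,0],0],[[0,0,0],[0,0,0],0],[[0,0,0],[0,0,0],0]], force=40)

```text
time: 4.05
eef_pos: [0.4501, 0.0409, 0.0764]
tcp_rot: [-0.463, 0.535, -0.535, 0.462]
contact_force: [-4.8, 0.1, 4.4]
opening: 0.093
```

Request:
jog_arm(deltas=[[[0,0,0],[0,-0.017,0.001],0],[[0,0,0],[0,-0.034,0.003],0],[[0,0,0],[0,-0.05,0.006],0],[[0,0,0],[0,-0.066,0.01],0],[[0,0,0],[0,-0.066,0.01],0]])

```text
time: 4.47
eef_pos: [0.4604, 0.0401, 0.1446]
tcp_rot: [-0.463, 0.536, -0.534, 0.462]
contact_force: [-2.7, 0.8, -0.4]
opening: 0.102
```

Run:
```python
from h import *
T=tool();print(np.round(T,4)); p=T[:3,3]-BO; print(p@BX,p@BY)
c=wristcam("w4")
W=cloud(c)
for u,v in ((430,200),(500,250),(600,300),(318,250)): print(u,v,np.round(W[v,u],4), np.round((W[v,u]-BO)@BX,4))
```

```text
[[-1.450e-01 -2.800e-03  9.894e-01  4.604e-01]
 [-9.894e-01  7.000e-04 -1.450e-01  4.010e-02]
 [-3.000e-04 -1.000e+00 -2.900e-03  1.446e-01]
 [ 0.000e+00  0.000e+00  0.000e+00  1.000e+00]]
-0.09907001937705308 0.001495888500560108
430 200 [0.514  0.0844 0.1503] -0.0525
500 250 [0.5501 0.052  0.1369] -0.012
600 300 [6.224e-01 5.000e-04 1.109e-01] 0.067
318 250 [0.4657 0.0748 0.1662] -0.0989
```

View pics/w4.png

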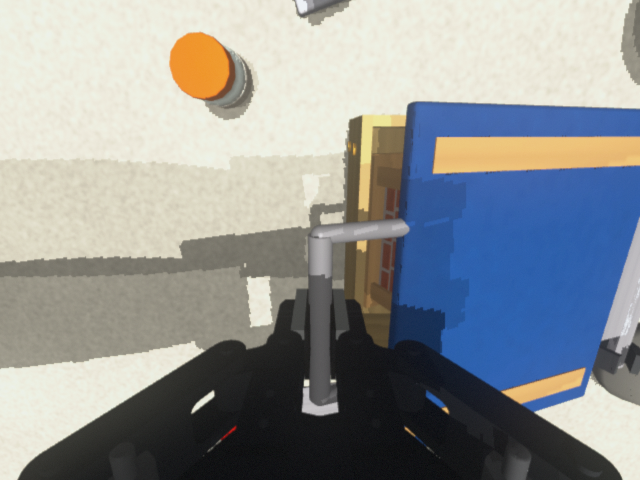

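The lid is swinging on its hinge: about 18° by slope, and the panel's brick relief shows at (390,225). Continuing along the arc.

Request:
jog_arm(deltas=[[[0,0,0],[0,-0.0205,0.008],0],[[0,0,0],[0,-0.0405,0.018],0],[[0,0,0],[0,-0.0595,0.03],0],[[0,0,0],[0,-0.077,0.044],0],[[0,0,0],[0,-0.093,0.0595],0],[[0,0,0],[0,-0.107,0.077],0],[[0,0,0],[0,-0.1195,0.0955],0],[[0,0,0],[0,-0.13,0.115],0],[[0,0,0],[0,-0.138,0.136],0],[[0,0,0],[0,-0.138,0.136],0]])

```text
time: 5.35
eef_pos: [0.5987, 0.0197, 0.2843]
tcp_rot: [0.461, -0.534, 0.536, -0.463]
contact_force: [-3.3, 1.6, 8.7]
opening: 0.1
```

Run:
```python
from h import *
T=tool();print(np.round(T,4)); p=T[:3,3]-BO; print(p@BX,p@BY)
for z in (.110,.103): print(delta(pose(bp(.1025,0,.293),[0,0,-1],BX)))
```

```text
[[-1.454e-01  4.300e-03  9.894e-01  5.987e-01]
 [-9.894e-01 -1.000e-04 -1.454e-01  1.970e-02]
 [-6.000e-04 -1.000e+00  4.200e-03  2.843e-01]
 [ 0.000e+00  0.000e+00  0.000e+00  1.000e+00]]
0.040734334103084205 0.001418195604861605
([-0.0042, 0.0002, -0.0006], [0.0014, -0.0085, 0.0618])
([-0.0042, 0.0002, -0.0006], [0.0014, -0.0085, 0.0618])
```

Request:
jog_arm(deltas=[[[0,0,0],[0,-0.0035,0.017],0],[[0,0,0],[0,-0.007,0.039],0],[[0,0,0],[0,-0.0085,0.06],0],[[0,0,0],[0,-0.0085,0.06],0],[[0,0,0],[0,-0.0085,0.06],0],[[0,0,0],[0,-0.0085,0.06],0]])

```text
time: 5.85
eef_pos: [0.6579, 0.011, 0.2937]
tcp_rot: [0.461, -0.534, 0.537, -0.464]
contact_force: [-1.3, -0.9, 4.8]
opening: 0.096
```

Run:
```python
from h import *
from plant import ctrl
T=tool();print(np.round(T,4)); p=T[:3,3]-BO; print(p@BX,p@BY,ctrl.get_state()["contact_force"],ctrl.get_state()["wrist_torque"])
c=ctrl.read_camera("scene");pickle.dump(c,open("pics/s5.pkl","wb"))
W=cloud(c);q=(W-BO)
m=(c["pixels"][...,0].astype(int)>c["pixels"][...,2]+40)&(W[...,2]>.12)&(W[...,2]<.3)&(np.abs(q@BX-.1)<.08)&(np.abs(q@BY)<.1)
P=W[m];print(m.sum())
x=(P-BO)@BX;A_=np.c_[P[:,2],np.ones(len(x))];k=np.linalg.lstsq(A_,x,rcond=None)[0];print("slope dx/dz",k,np.std(x-A_@k))
cv2.imwrite("pics/s5.png",cv2.resize(c["pixels"][100:350,170:430],None,fx=3,fy=2.4))
wristcam("w5")
```

```text
[[-1.453e-01  5.800e-03  9.894e-01  6.579e-01]
 [-9.894e-01 -6.000e-04 -1.453e-01  1.100e-02]
 [-3.000e-04 -1.000e+00  5.900e-03  2.937e-01]
 [ 0.000e+00  0.000e+00  0.000e+00  1.000e+00]]
0.10061339312930173 0.0014280876885607793 [-1.31557177 -0.93305472  4.78099951] [ 0.00924301  0.10913273 -0.07805464]
138
slope dx/dz [-0.02087012  0.10881581] 0.001542819282740911
```

View pics/s5.png

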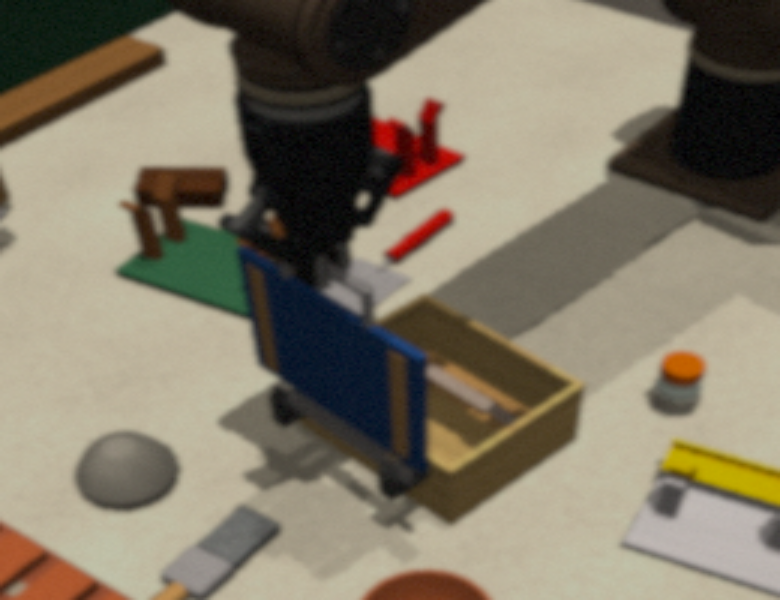

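View pics/w5.png

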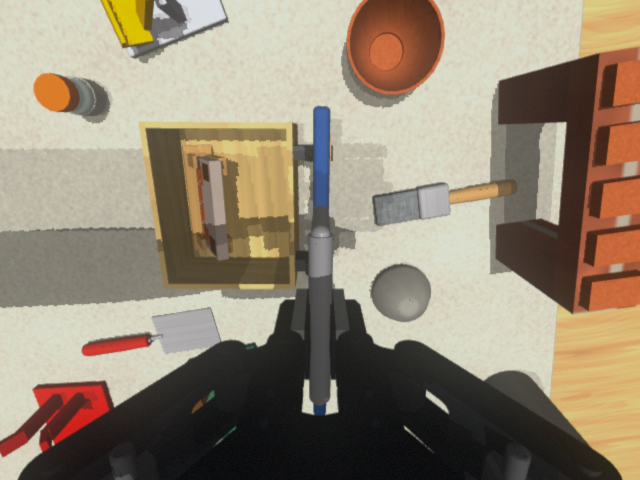

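Lid is vertical within about 1.2° and held by the bar. Lifting straight up off the hinges.

Request:
jog_arm(deltas=[[[0,0,0],[0,-0.01,0],0],[[0,0,0],[0,-0.02,0],0],[[0,0,0],[0,-0.03,0],0],[[0,0,0],[0,-0.04,0],0],[[0,0,0],[0,-0.055,0],0],[[0,0,0],[0,-0.07,0],0],[[0,0,0],[0,-0.085,0],0],[[0,0,0],[0,-0.085,0],0]], force=50)

```text
time: 6.62
eef_pos: [0.6582, 0.0109, 0.3839]
tcp_rot: [0.459, -0.532, 0.539, -0.465]
contact_force: [0.8, -0.1, -0.0]
opening: 0.096
```

Run:
```python
from h import *
from plant import ctrl
T=tool();print(np.round(T,4)); p=T[:3,3]-BO; print(p@BX,p@BY,ctrl.get_state()["contact_force"],ctrl.get_state()["wrist_torque"])
c=ctrl.read_camera("scene");pickle.dump(c,open("pics/s6.pkl","wb"))
W=cloud(c);q=(W-BO)
m=(c["pixels"][...,0].astype(int)>c["pixels"][...,2]+40)&(W[...,2]>.18)&(W[...,2]<.4)&(np.abs(q@BX-.1)<.08)&(np.abs(q@BY)<.1)
P=W[m];print(m.sum(),P.min(0),P.max(0))
x=(P-BO)@BX;A_=np.c_[P[:,2],(P-BO)@BY,np.ones(len(x))];k=np.linalg.lstsq(A_,x,rcond=None)[0];print("slope dx/dz",k,np.std(x-A_@k))
cv2.imwrite("pics/s6.png",cv2.resize(c["pixels"][60:350,170:460],None,fx=2,fy=2))
```

```text
[[-1.452e-01  1.320e-02  9.893e-01  6.582e-01]
 [-9.894e-01 -1.600e-03 -1.452e-01  1.090e-02]
 [-3.000e-04 -9.999e-01  1.330e-02  3.839e-01]
 [ 0.000e+00  0.000e+00  0.000e+00  1.000e+00]]
0.10084989134472798 0.0014266290194559859 [ 0.77691725 -0.10319375 -0.0269231 ] [-0.04174477 -0.06563939 -0.00666572]
165 [ 0.65028764 -0.06682476  0.23224318] [0.68107102 0.10072486 0.36387734]
slope dx/dz [-0.04769079 -0.00236953  0.12247428] 0.0010180405689314302
```

View pics/s6.png

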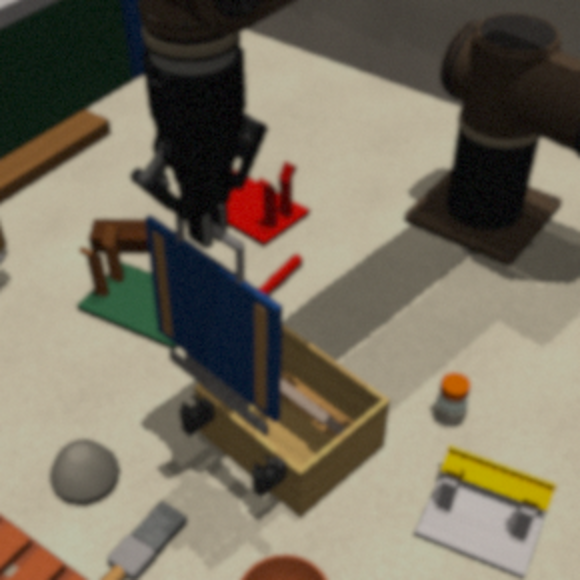

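The lid is clear of the brackets and hangs about 2.7° off vertical. I'll check the stand and easel fits as overlays in the scene image.

```bash
cat >> h.py <<'E'
def fr(a,o):
    def f(x,y,z): return np.array([o[0]+np.cos(a)*x-np.sin(a)*y,o[1]+np.sin(a)*x+np.cos(a)*y,z])
    return f
st=fr(.1214,(.4864,-.2895)); ea=fr(.1845,(.5188,.2727))
E
python3 - <<'E'
from h import *
out=[]
for n,(r) in dict(scene0=[(195,165,295,240),(370,275,460,355)],top0=[(405,200,500,280),(185,180,275,260)]).items():
    c=load(n);img=c["pixels"]
    for i,(x0,y0,x1,y1) in enumerate(r):
        f=[st,ea][i];S=4
        im=cv2.resize(img[y0:y1,x0:x1],None,fx=S,fy=S,interpolation=cv2.INTER_CUBIC)
        if i==0:
            polys=[[f(s*.055,t*.085,.012) for s,t in ((1,1),(1,-1),(-1,-1),(-1,1))]]+[[f(.025*a,.055*b,.104),f(.025*a,.075*b,.104)] for a in (1,-1) for b in (1,-1)]+[[f(.012*a,.055*b,.012),f(.012*a,.075*b,.012)] for a in (1,-1) for b in (1,-1)]
        else:
            polys=[[f(s*.06,t*.065,.006) for s,t in ((1,1),(1,-1),(-1,-1),(-1,1))]]+[[f(-.03,-.055,.034),f(-.03,.055,.034)]]+[[f(-.03,b,.034),f(-.03+.0315,b,.034+.0546)] for b in (.045,-.045)]
        for p in polys:
            q=(proj(c,np.array(p))-[x0,y0]+.5)*S
            cv2.polylines(im,[q.astype(np.int32)],True,(255,0,255),1)
        out.append(cv2.resize(im,(390,300)))
cv2.imwrite("pics/ov.png",np.vstack([np.hstack(out[:2]),np.hstack(out[2:])]))
E
```

```text
(no output)
```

View pics/ov.png

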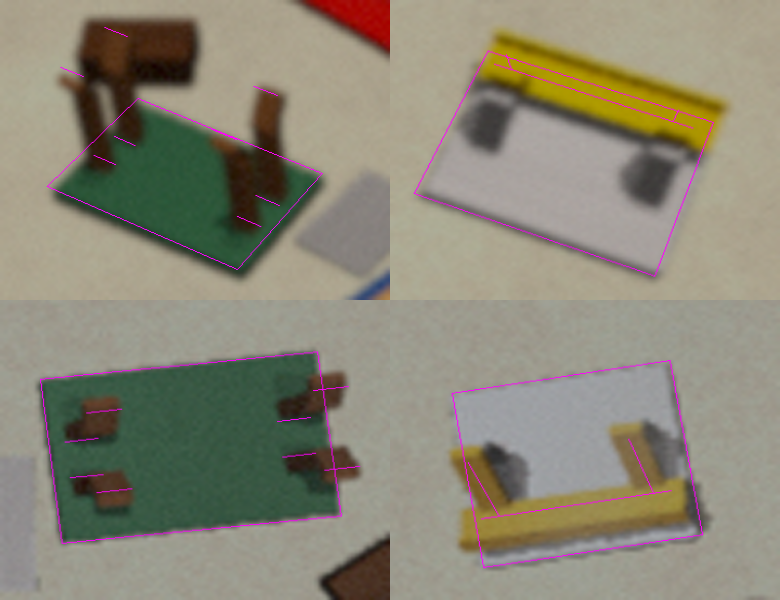

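Stand overlay matches within a few mm in both views. The easel needs a closer look later. Computing the carry to the stand.

Run:
```python
from h import *
sx=st(1,0,0)-st(0,0,0)
G=pose(st(0,0,.384),-np.array([0,0,1])-.03*sx,sx)
print(delta(G))
T0=tool();D=np.linalg.inv(T0)@G
for f in (.03,.1,.2,.32,.45,.58,.7,.81,.9,.96,1): print(f,np.round(D[:3,3]*f,3).tolist(),np.round(np.array(delta(G)[0])*f,3).tolist())
```

```text
([-0.0408, -0.2671, -0.0029], [0.3222, -0.0037, -0.126])
0.03 [0.01, -0.0, -0.004] [-0.001, -0.008, -0.0]
0.1 [0.032, -0.0, -0.013] [-0.004, -0.027, -0.0]
0.2 [0.064, -0.001, -0.025] [-0.008, -0.053, -0.001]
0.32 [0.103, -0.001, -0.04] [-0.013, -0.085, -0.001]
0.45 [0.145, -0.002, -0.057] [-0.018, -0.12, -0.001]
0.58 [0.187, -0.002, -0.073] [-0.024, -0.155, -0.002]
0.7 [0.226, -0.003, -0.088] [-0.029, -0.187, -0.002]
0.81 [0.261, -0.003, -0.102] [-0.033, -0.216, -0.002]
0.9 [0.29, -0.003, -0.113] [-0.037, -0.24, -0.003]
0.96 [0.309, -0.004, -0.121] [-0.039, -0.256, -0.003]
1 [0.322, -0.004, -0.126] [-0.041, -0.267, -0.003]
```

Request:
jog_arm(deltas=[[[0,-0.004,0],[0.005,0,-0.002],0],[[-0.002,-0.013,0],[0.016,0,-0.006],0],[[-0.004,-0.027,0],[0.032,0,-0.013],0],[[-0.006,-0.043,0],[0.052,-0.001,-0.02],0],[[-0.009,-0.06,0],[0.072,-0.001,-0.028],0],[[-0.012,-0.077,0],[0.093,-0.001,-0.036],0],[[-0.014,-0.094,0],[0.113,-0.002,-0.044],0],[[-0.017,-0.11,0],[0.133,-0.002,-0.052],0],[[-0.02,-0.127,0],[0.153,-0.002,-0.06],0],[[-0.022,-0.143,0],[0.173,-0.002,-0.068],0]])

```text
time: 7.5
eef_pos: [0.5642, -0.1512, 0.3814]
tcp_rot: [-0.503, 0.504, -0.497, 0.496]
contact_force: [1.1, 0.3, -2.1]
opening: 0.097
```

Run:
```python
from h import *
sx=st(1,0,0)-st(0,0,0)
G=pose(st(0,0,.384),-np.array([0,0,1])-.03*sx,sx)
print(np.round(tool(),4))
print(delta(G))
```

```text
[[-0.0018 -0.0134  0.9999  0.5642]
 [-1.      0.0012 -0.0018 -0.1512]
 [-0.0012 -0.9999 -0.0134  0.3814]
 [ 0.      0.      0.      1.    ]]
([-0.0166, -0.1231, -0.0039], [0.1384, -0.0018, -0.0776])
```

Request:
jog_arm(deltas=[[[-0.002,-0.017,0],[0.019,0,-0.011],0],[[-0.005,-0.035,-0.001],[0.039,0,-0.022],0],[[-0.007,-0.053,-0.001],[0.059,-0.001,-0.033],0],[[-0.01,-0.07,-0.002],[0.079,-0.001,-0.044],0],[[-0.012,-0.087,-0.002],[0.098,-0.001,-0.055],0],[[-0.014,-0.102,-0.003],[0.115,-0.002,-0.064],0],[[-0.016,-0.113,-0.003],[0.127,-0.002,-0.071],0],[[-0.017,-0.119,-0.004],[0.134,-0.002,-0.075],0],[[-0.017,-0.123,-0.004],[0.138,-0.002,-0.078],0],[[-0.017,-0.123,-0.004],[0.138,-0.002,-0.078],0]])

```text
time: 8.33
eef_pos: [0.4853, -0.2895, 0.3834]
tcp_rot: [0.537, -0.477, 0.461, -0.521]
contact_force: [0.5, -0.4, -2.4]
opening: 0.093
```

Run:
```python
from h import *
from plant import ctrl
sx=st(1,0,0)-st(0,0,0);sy=st(0,1,0)-st(0,0,0);so=st(0,0,0)
T=tool();print(np.round(T,4)); p=T[:3,3]-so; print(p@sx,p@sy)
for n in ("scene","top"):
    c=ctrl.read_camera(n);pickle.dump(c,open(f"pics/{n}7.pkl","wb"));cv2.imwrite(f"pics/{n}7.png",c["pixels"])
    W=cloud(c);q=(W-so)
    m=(c["pixels"][...,0].astype(int)>c["pixels"][...,2]+30)&(W[...,2]>.16)&(W[...,2]<.39)&(np.abs(q@sx)<.08)&(np.abs(q@sy)<.12)
    P=W[m];print(n,m.sum())
    if m.sum()<20: continue
    x=(P-so)@sx;A_=np.c_[P[:,2]-.38,(P-so)@sy,np.ones(len(x))];k=np.linalg.lstsq(A_,x,rcond=None)[0];print("x at bar, slopes",k,np.std(x-A_@k),((P-so)@sy).min(),((P-so)@sy).max(),P[:,2].min())
wristcam("w7")
```

```text
[[ 1.200e-01 -3.120e-02  9.923e-01  4.853e-01]
 [-9.928e-01 -3.000e-03  1.200e-01 -2.895e-01]
 [-8.000e-04 -9.995e-01 -3.140e-02  3.834e-01]
 [ 0.000e+00  0.000e+00  0.000e+00  1.000e+00]]
-0.0010711561220627906 0.00011017641585632184
scene 1126
x at bar, slopes [0.0013775  0.00714678 0.00217353] 0.001292782913843811 -0.08803881835062324 0.09003571231179287 0.21470687563722046
top 100
x at bar, slopes [0.01156602 0.00679053 0.00057495] 0.0022233648324919957 0.04406714098758944 0.09170428901703033 0.34406668317961464
```

View pics/w7.png

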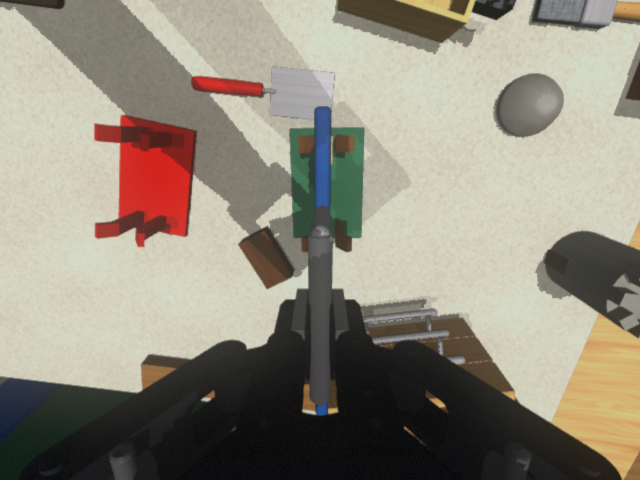

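View pics/scene7.png

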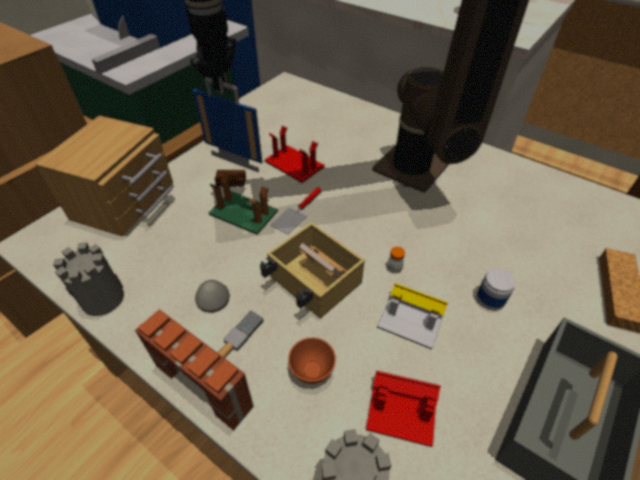

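Lid is vertical (slope 0.001) and centred over the slot within about 1 mm. The near posts at (307,145) and (343,145) straddle the lid at u=322. Lowering.

Request:
jog_arm(deltas=[[[0,0,0],[0,0.01,0.001],0],[[0,0,0],[0,0.03,0.002],0],[[0,0,0],[0,0.05,0.003],0],[[0,0,0],[0,0.07,0.003],0],[[0,0,0],[0,0.09,0.004],0],[[0,0,0],[0,0.11,0.004],0],[[0,0,0],[0,0.128,0.005],0],[[0,0,0],[0,0.143,0.006],0],[[0,0,0],[0,0.155,0.006],0],[[0,0,0],[0,0.155,0.006],0]])

```text
time: 9.32
eef_pos: [0.4863, -0.2864, 0.2248]
tcp_rot: [0.538, -0.478, 0.459, -0.522]
contact_force: [-0.7, 0.4, -2.6]
opening: 0.095
```

Request:
jog_arm(deltas=[[[0,0,0],[0,0.003,0],0],[[0,0,0],[0,0.006,0],0],[[0,0,0],[0,0.009,0],0],[[0,0,0],[0,0.009,0],0]])

```text
time: 9.65
eef_pos: [0.486, -0.2864, 0.2159]
tcp_rot: [0.538, -0.478, 0.459, -0.522]
contact_force: [0.1, 0.8, -2.3]
opening: 0.094
```

Run:
```python
from h import *
from plant import ctrl
sx=st(1,0,0)-st(0,0,0);sy=st(0,1,0)-st(0,0,0);so=st(0,0,0)
T=tool();print(np.round(T,4)); p=T[:3,3]-so; print(p@sx,p@sy)
c=ctrl.read_camera("scene");pickle.dump(c,open(f"pics/scene8.pkl","wb"));cv2.imwrite("pics/scene8.png",cv2.resize(c["pixels"][80:260,160:340],None,fx=3,fy=3))
W=cloud(c);q=(W-so)
m=(c["pixels"][...,0].astype(int)>c["pixels"][...,2]+30)&(W[...,2]>.04)&(W[...,2]<.39)&(np.abs(q@sx)<.08)&(np.abs(q@sy)<.12)
P=W[m];x=(P-so)@sx;A_=np.c_[P[:,2]-.23,(P-so)@sy,np.ones(len(x))];k=np.linalg.lstsq(A_,x,rcond=None)[0];print("x at bar, slopes",k,np.std(x-A_@k),P[:,2].min(),P[:,2].max())
wristcam("w8")
```

```text
[[ 1.226e-01 -3.500e-02  9.918e-01  4.860e-01]
 [-9.924e-01  9.000e-04  1.227e-01 -2.864e-01]
 [-5.200e-03 -9.994e-01 -3.460e-02  2.159e-01]
 [ 0.000e+00  0.000e+00  0.000e+00  1.000e+00]]
-2.8205220960140598e-05 0.003091620610542446
x at bar, slopes [0.00471176 0.00137985 0.00360816] 0.001319634117900943 0.04981690837425268 0.19593521214592446
```

View pics/scene8.png

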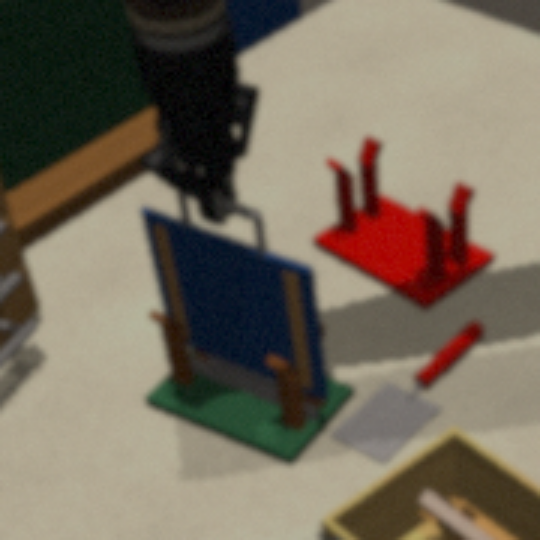

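The lid is between the posts and its weight (about 2.3 N) is still on the gripper. Lowering until it lands.

Request:
jog_arm(deltas=[[[0,0,0],[0,0.001,0],0],[[0,0,0],[0,0.0025,0],0],[[0,0,0],[0,0.0025,0],0]])

```text
time: 10.0
eef_pos: [0.4866, -0.2869, 0.2153]
tcp_rot: [0.537, -0.477, 0.46, -0.522]
contact_force: [-0.1, 1.2, 1.9]
opening: 0.098
```

Landed (force flipped to +1.9 N). I'll lean the lid gently against the far posts before releasing, so it does not flop.

Request:
jog_arm(deltas=[[[0,0,0],[0,0,0.004],0],[[0,0,0],[0,0,0.008],0],[[0,0,0],[0,0,0.012],0],[[0,0,0],[0,0,0.016],0],[[0,0,0],[0,0,0.016],0]], force=20)

```text
time: 10.42
eef_pos: [0.5029, -0.285, 0.2149]
tcp_rot: [0.538, -0.477, 0.459, -0.522]
contact_force: [-1.7, 0.4, 1.4]
opening: 0.094
```

```bash
cat > lidm.py <<'E'
from h import *
from plant import ctrl
import sys
sx=st(1,0,0)-st(0,0,0);sy=st(0,1,0)-st(0,0,0);so=st(0,0,0)
c=ctrl.read_camera("scene");cv2.imwrite(f"pics/{sys.argv[1]}.png",cv2.resize(c["pixels"][80:260,160:340],None,fx=3,fy=3))
W=cloud(c);q=(W-so)
m=(c["pixels"][...,0].astype(int)>c["pixels"][...,2]+30)&(W[...,2]>.04)&(W[...,2]<.39)&(np.abs(q@sx)<.08)&(np.abs(q@sy)<.12)
P=W[m];x=(P-so)@sx;A_=np.c_[P[:,2]-.012,(P-so)@sy,np.ones(len(x))];k=np.linalg.lstsq(A_,x,rcond=None)[0];print("slopes, x at base",k,np.std(x-A_@k),P[:,2].min(),P[:,2].max())
s=ctrl.get_state();print(s["contact_force"],s["eef_pos"],s["opening"])
E
python3 lidm.py s9
```

```text
slopes, x at base [ 0.07084282 -0.00837497  0.00501166] 0.0011450021640324651 0.04754447048038091 0.1956123132639056
[-1.12828458  0.61575245  1.28794436] [ 0.50284279 -0.28497411  0.2148839 ] 0.09563183944805867
```

Request:
jog_arm(deltas=[[[0,0,0],[0,0,0.003],0],[[0,0,0],[0,0,0.006],0],[[0,0,0],[0,0,0.008],0],[[0,0,0],[0,0,0.008],0]])

```text
time: 10.8
eef_pos: [0.5111, -0.2839, 0.2142]
tcp_rot: [0.538, -0.477, 0.46, -0.522]
contact_force: [-1.6, -1.0, -1.4]
opening: 0.093
```

Request:
jog_arm(deltas=[[[0,0,0],[0,0,0],0.15],[[0,0,0],[0,0,0],0.18],[[0,0,0],[0,0,0],0.22],[[0,0,0],[0,0,0],0.26],[[0,0,0],[0,0,0],0.3],[[0,0,0],[0,0,0],0.34]])

```text
time: 11.3
eef_pos: [0.5112, -0.2839, 0.2144]
tcp_rot: [0.538, -0.477, 0.46, -0.522]
contact_force: [-0.0, 0.4, 0.2]
opening: 0.34
```

```bash
python3 lidm.py s10; python3 -c "
from h import *
wristcam('w10')"
```

```text
slopes, x at base [ 0.12791088 -0.01041193  0.00101295] 0.0011341316456110338 0.046138797828025435 0.19578367796183416
[0.23089944 0.65790036 0.329619  ] [ 0.51117958 -0.28390969  0.21433257] 0.33766845215392266
```

View pics/w10.png

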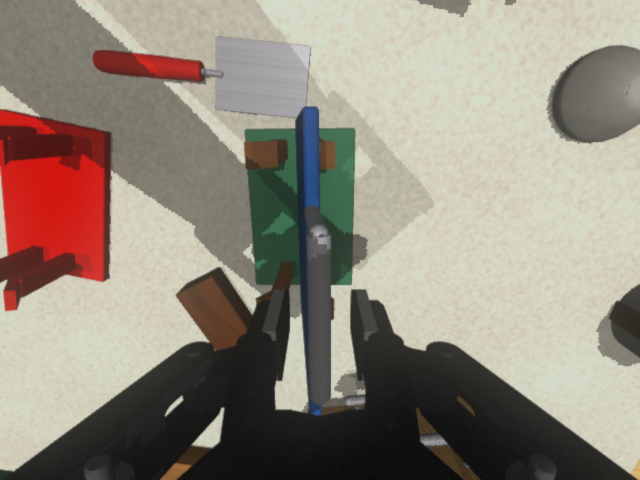

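The lid leans 7° on the far posts, is free of both fingers at u≈278/362 with the bar at 318, and force is ≈0. Retreating upwards.

Request:
jog_arm(deltas=[[[0,0,0],[0,-0.015,0],0.34],[[0,0,0],[0,-0.035,0],0.34],[[0,0,0],[0,-0.06,0],0.34],[[0,0,0],[0,-0.09,0],0.34],[[0,0,0],[0,-0.12,0],0.34],[[0,0,0],[0,-0.12,0],0.34]])

```text
time: 11.9
eef_pos: [0.5172, -0.2854, 0.3427]
tcp_rot: [0.537, -0.472, 0.464, -0.522]
contact_force: [0.5, -0.3, 2.1]
opening: 0.34
```

```bash
python3 lidm.py s11
python3 - <<'E'
from h import *
# target: view of the box & easel : TCP above, pointing down, z=BX
print(delta(pose(bp(-.0,.03,.33),[0,0,-1],BX)))
E
```

```text
slopes, x at base [ 0.12580059 -0.01100559  0.00115357] 0.0012838145397757487 0.05323834995184551 0.19370368082995248
[-0.55938442 -0.46872927  0.24700565] [ 0.51648894 -0.28486029  0.33940357] 0.34025683676991086
([0.0253, 0.2694, 0.0066], [-0.3305, 0.0061, 0.0876])
```

View pics/s11.png

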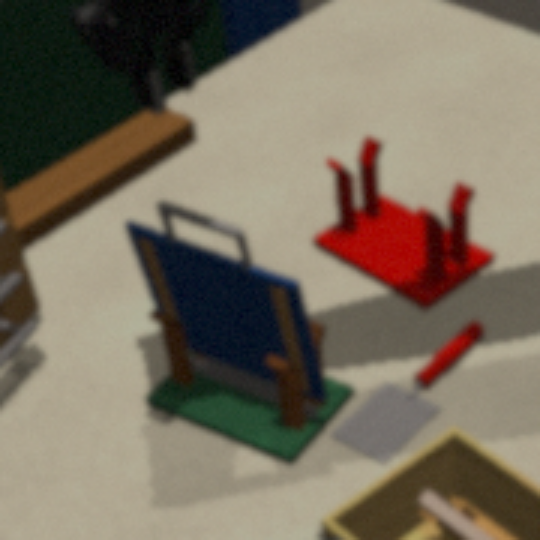

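Run:
```python
from h import *
ex=ea(1,0,0)-ea(0,0,0)
print(delta(pose([.52,.05,.34],[0,0,-1],ex)))
print(delta(pose([.50,.29,.27],[0,0,-1],ex)))
```

```text
([0.026, -0.0611, 0.0024], [-0.3319, -0.0028, 0.0446])
([0.026, -0.0611, 0.0024], [-0.5727, 0.0662, 0.0561])
```

Request:
jog_arm(deltas=[[[0.026,-0.06,0],[-0.573,-0.003,0.056],0.4],[[0.026,-0.06,0],[-0.573,-0.003,0.056],0.4],[[0.026,-0.06,0],[-0.573,-0.003,0.056],0.4],[[0.026,-0.06,0],[-0.573,-0.003,0.056],0.4],[[0.026,-0.06,0],[-0.573,-0.003,0.056],0.4],[[0.026,-0.06,0],[-0.573,-0.003,0.056],0.4],[[0.026,-0.06,0],[-0.573,-0.003,0.056],0.4],[[0.026,-0.06,0],[-0.573,-0.003,0.056],0.4],[[0.026,-0.06,0],[-0.573,-0.003,0.056],0.4],[[0.026,-0.06,0],[-0.573,-0.003,0.056],0.4]])

```text
time: 12.78
eef_pos: [0.5043, 0.1347, 0.3364]
tcp_rot: [0.545, -0.452, 0.452, -0.543]
contact_force: [1.0, 0.1, 0.2]
opening: 0.4
```

Run:
```python
from h import *
ex=ea(1,0,0)-ea(0,0,0)
print(np.round(tool(),4))
wristcam('w12')
print(delta(pose([.50,.29,.27],[0,0,-1],ex)))
```

```text
[[ 0.1822 -0.0013  0.9833  0.5043]
 [-0.9833 -0.0024  0.1822  0.1347]
 [ 0.0021 -1.     -0.0017  0.3364]
 [ 0.      0.      0.      1.    ]]
([0.0011, 0.0051, -0.0042], [-0.1463, 0.067, 0.0248])
```

View pics/w12.png

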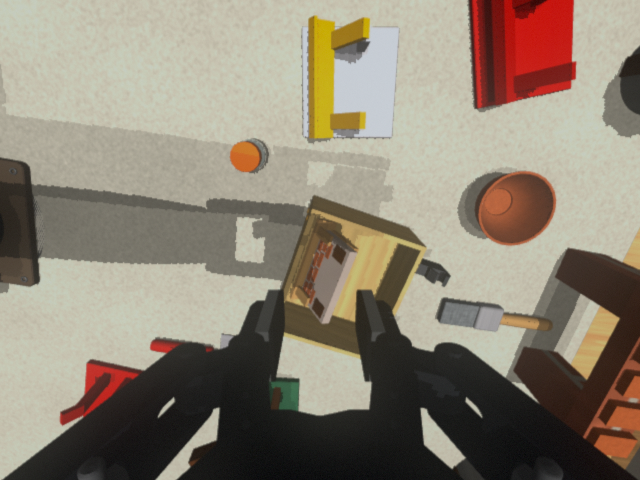

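Both seen: the panel in the box at (325,275), and the easel with base corners (398,28), (392,137), (303,137). One closer look at the easel.

Request:
jog_arm(deltas=[[[0,0.005,0],[-0.14,0.067,0.025],0.4],[[0,0.005,0],[-0.14,0.067,0.025],0.4],[[0,0.005,0],[-0.14,0.067,0.025],0.4],[[0,0.005,0],[-0.14,0.067,0.025],0.4],[[0,0.005,0],[-0.14,0.067,0.025],0.4],[[0,0.005,0],[-0.14,0.067,0.025],0.4]])

```text
time: 13.33
eef_pos: [0.4996, 0.2849, 0.2666]
tcp_rot: [0.546, -0.453, 0.448, -0.544]
contact_force: [1.0, 0.5, -0.6]
opening: 0.4
```

Run:
```python
from h import *
print(np.round(tool(),4))
c=wristcam('w13')
cv2.imwrite("pics/w13a.png",cv2.resize(c["pixels"][100:290,220:460],None,fx=3,fy=3,interpolation=cv2.INTER_CUBIC))
```

```text
[[ 0.1869 -0.0073  0.9823  0.4996]
 [-0.9824  0.0016  0.187   0.2849]
 [-0.0029 -1.     -0.0069  0.2666]
 [ 0.      0.      0.      1.    ]]
```

View pics/w13.png

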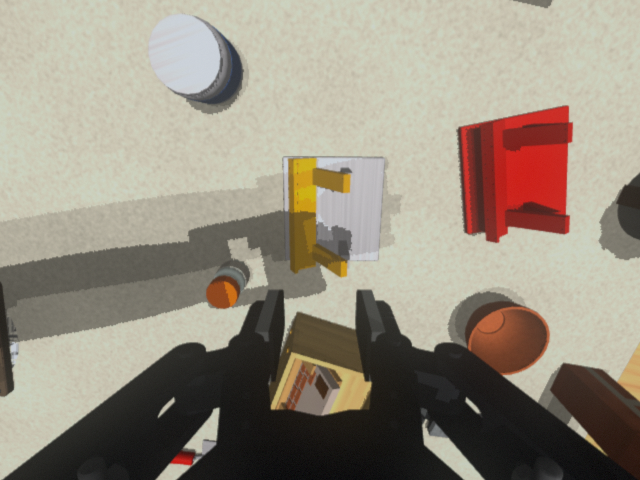

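View pics/w13a.png

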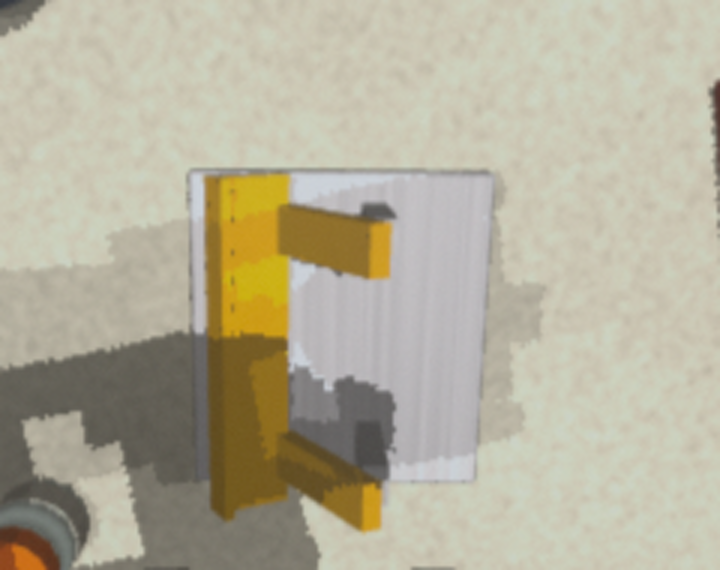

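Run:
```python
from h import *
c=load("w13");W=cloud(c)
px=np.array([(190,171),(492,172),(475,480),(197,480)])/3.+[220,100]-.33
hb=np.nanmedian(W[180:250,362:374,2]);print("base z",hb)
L=np.array([(-60,65),(60,65),(60,-65),(-60,-65)])
for z in (hb,.008,.012): print(z,fit2d(L,np.array([ray(c,p,z) for p in px])*1000))
# yellow depth points in frame
a=.1845;X=np.array([np.cos(a),np.sin(a),0]);Y=np.array([-np.sin(a),np.cos(a),0]);O=ea(-.03,0,0)
p=c["pixels"].astype(int);m=(p[...,2]>p[...,0]*2+25)&(p[...,1]>p[...,0]*1.5+10)
m[:140]=0;m[290:]=0;m[:,:280]=0;m[:,360:]=0
P=W[m]; x=(P-O)@X;y=(P-O)@Y;z=P[:,2]
print(m.sum())
for b in (.045,-.045):
    k=(abs(y-b)<.007)&(z>.045)
    for zz in np.arange(.045,.1,.006):
        kk=k&(abs(z-zz)<.003)
        if kk.sum()>3: print(b,round(zz,3),kk.sum(),np.round([x[kk].min(),np.median(x[kk]),x[kk].max()],4))
k=(abs(y)<.03)
for xx in np.arange(-.04,.02,.004):
    kk=k&(abs(x-xx)<.002)
    if kk.sum()>3: print("ledge",round(xx,3),kk.sum(),np.round(np.median(z[kk]),4))
print("y range yellow ledge",y[z<.045].min(),y[z<.045].max(), y[z>.06].min(),y[z>.06].max())
```

```text
base z 0.010018386575059463
0.010018386575059463 (np.float64(0.1879299469582291), array([516.18565421, 273.9635411 ]), array([1.74581729, 1.56700955, 1.33856593, 0.71269035]))
0.008 (np.float64(0.187929946958229), array([516.33695592, 273.5175626 ]), array([1.34303179, 1.14562309, 0.90996045, 0.27017738]))
0.012 (np.float64(0.18792994695822915), array([516.03710907, 274.40139429]), array([2.15485302, 1.98816862, 1.76487159, 1.14761013]))
3784
0.045 0.045 42 [-0.0202  0.0113  0.0135]
0.045 0.051 106 [-0.0177 -0.0133  0.0168]
0.045 0.057 40 [0.0157 0.0178 0.0199]
0.045 0.063 52 [0.0198 0.0218 0.0238]
0.045 0.069 50 [0.0237 0.0253 0.0268]
0.045 0.075 50 [0.0266 0.0286 0.0313]
0.045 0.081 112 [0.0303 0.0362 0.0413]
0.045 0.087 53 [0.0332 0.0351 0.04  ]
-0.045 0.045 20 [-0.0198 -0.0032  0.013 ]
-0.045 0.051 77 [-0.0184 -0.0146  0.0164]
-0.045 0.057 19 [0.0153 0.0176 0.0198]
-0.045 0.063 25 [0.0197 0.022  0.0231]
-0.045 0.069 29 [0.0231 0.0252 0.0263]
-0.045 0.075 38 [0.0263 0.0284 0.0304]
-0.045 0.081 90 [0.0302 0.0364 0.041 ]
-0.045 0.087 38 [0.0332 0.0354 0.0385]
ledge -0.02 126 0.0452
ledge -0.016 178 0.0503
ledge -0.012 225 0.04
ledge -0.008 166 0.0373
ledge -0.004 201 0.0348
ledge -0.0 151 0.0328
ledge 0.004 198 0.0303
ledge 0.008 41 0.0288
y range yellow ledge -0.06331608578960483 0.06601785638184451 -0.05209461807936475 0.05533475074821621
```

```bash
cat >> h.py <<'E'
es=fr(.187,(.4869,.2681))  # easel seat frame
U=np.array([.5,0,.866]);N=np.array([.866,0,-.5])
def bv(v): return BX*v[0]+BY*v[1]+np.array([0,0,v[2]])
def gp(up,n=0,y=0): # pose in box with tcp 'up' along plate from cradle, n along N (away from relief), y
    p=np.array([-.042,y,.021])+U*up+N*n
    return pose(bp(*p),bv(-U),bv(N))
E
python3 - <<'E'
from h import *
print(delta(gp(.17)), gp(.17)[:3,3])
E
```

```text
([-0.5142, 0.3252, 0.0846], [0.2803, 0.0989, 0.0496]) [0.60074189 0.01794003 0.16822   ]
```

Request:
jog_arm(deltas=[[[-0.514,0.325,0.085],[0.28,0.05,0.05],0.42],[[-0.514,0.325,0.085],[0.28,0.05,0.05],0.42],[[-0.514,0.325,0.085],[0.28,0.05,0.05],0.42],[[-0.514,0.325,0.085],[0.28,0.05,0.05],0.42],[[-0.514,0.325,0.085],[0.28,0.05,0.05],0.42],[[-0.514,0.325,0.085],[0.28,0.05,0.05],0.42],[[-0.514,0.325,0.085],[0.28,0.05,0.05],0.42],[[-0.514,0.325,0.085],[0.28,0.1,0.05],0.42],[[-0.514,0.325,0.085],[0.28,0.1,0.05],0.42],[[-0.514,0.325,0.085],[0.28,0.1,0.05],0.42]])

```text
time: 14.22
eef_pos: [0.5985, 0.017, 0.1636]
tcp_rot: [-0.566, 0.658, -0.376, 0.324]
contact_force: [0.3, -0.4, -0.0]
opening: 0.422
```

Run:
```python
from h import *
from plant import ctrl
print(np.round(tool(),4),np.round(ctrl.get_state()["qpos"],3))
print(delta(gp(.17)))
c=wristcam('w14')
cv2.imwrite("pics/w14a.png",cv2.resize(c["pixels"][100:340,200:460],None,fx=3,fy=2.5,interpolation=cv2.INTER_CUBIC))
```

```text
[[-1.484e-01 -5.016e-01  8.523e-01  5.985e-01]
 [-9.889e-01  7.590e-02 -1.276e-01  1.700e-02]
 [-7.000e-04 -8.618e-01 -5.073e-01  1.636e-01]
 [ 0.000e+00  0.000e+00  0.000e+00  1.000e+00]] [-0.143  0.478  1.519  0.004  1.677  0.006]
([0.0084, -0.0021, -0.0021], [-0.0012, -0.0051, -0.0005])
```

View pics/w14.png

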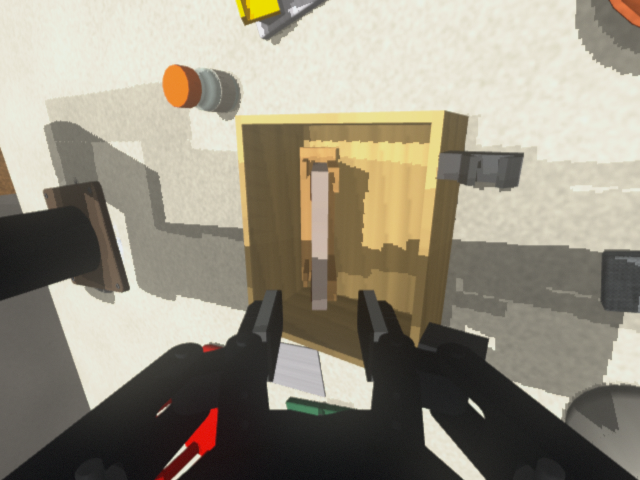

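The panel is seen edge-on at u 312–327, rows 165–308, centred between the fingers at u≈265/375. I'll check this against the prediction.

```bash
python3 - <<'E'
from h import *
c=load("w14");W=cloud(c)
q=[bp(*(np.array([-.042,y,.021])+U*.07+N*n)) for y in (.055,-.055) for n in (-.006,.006)]
print(np.round(proj(c,np.array(q)),1))
for v in (180,230,280,300):
    p=W[v,319]-BO; p=np.array([p@BX,p@BY,p[2]]); d=p-[-.042,0,.021]; print(v,np.round(p,4),"up",round(d@U,4),"n",round(d@N,4))
E
python3 - <<'E'
import cv2
im=cv2.imread("pics/w14.png");cv2.imwrite("pics/w14b.png",cv2.resize(im[140:330,270:370],None,fx=4,fy=3,interpolation=cv2.INTER_CUBIC))
E
```

```text
[[310.7 164.5]
 [327.9 164.5]
 [311.9 304.5]
 [326.9 304.6]]
180 [-0.0071  0.0443  0.0819] up 0.0702 n -0.0002
230 [-0.0072  0.0073  0.0817] up 0.07 n -0.0002
280 [-0.0077 -0.0339  0.0809] up 0.069 n -0.0003
300 [-0.0073 -0.051   0.0816] up 0.0699 n -0.0003
```

View pics/w14b.png

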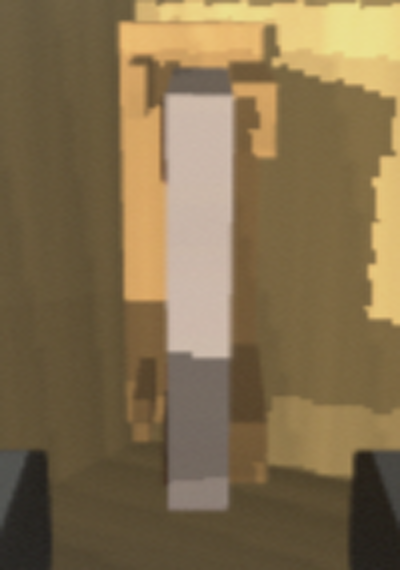

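Run:
```python
from h import *
c=load("w14");W=cloud(c)
for v in list(range(160,178,2))+list(range(302,316,2)):
    p=W[v,319]-BO; p=np.array([p@BX,p@BY,p[2]]); d=p-[-.042,0,.021]; print(v,np.round(p,4),"up",round(d@U,4))
print(delta(gp(.036,0,-.0045)),delta(gp(.10,0,-.0045)))
```

```text
160 [-0.0431  0.0523  0.021 ] up -0.0005
162 [-0.0409  0.0509  0.0247] up 0.0037
164 [-0.0322  0.0508  0.0394] up 0.0209
166 [-0.0243  0.0507  0.0528] up 0.0364
168 [-0.0167  0.0506  0.0656] up 0.0512
170 [-0.0096  0.0507  0.0777] up 0.0653
172 [-0.0068  0.0499  0.0825] up 0.0708
174 [-0.007   0.0485  0.082 ] up 0.0703
176 [-0.007   0.0471  0.082 ] up 0.0703
302 [-0.0074 -0.0528  0.0815] up 0.0697
304 [-0.0081 -0.0554  0.0804] up 0.0684
306 [-0.0076 -0.0566  0.0812] up 0.0694
308 [-0.0072 -0.0581  0.0818] up 0.07
310 [-0.03   -0.0857  0.0433] up 0.0253
312 [-0.0279 -0.0854  0.047 ] up 0.0296
314 [-0.026  -0.0854  0.0501] up 0.0332
([0.0045, -0.0006, -0.0012], [0.0044, 0.1316, 0.0005]) ([0.0045, -0.0006, -0.0012], [0.0044, 0.0676, 0.0003])
```

The panel is fully down (top edge 70 up) and sits 4 mm off centre towards -y. I'll grip at its own centre.

Request:
jog_arm(deltas=[[[0.004,0,0],[0.004,0.025,0],0.42],[[0.004,0,0],[0.004,0.05,0],0.42],[[0.004,0,0],[0.004,0.07,0],0.42],[[0.004,0,0],[0.004,0.09,0],0.42],[[0.004,0,0],[0.004,0.11,0],0.42],[[0.004,0,0],[0.004,0.124,0],0.42],[[0.004,0,0],[0.004,0.131,0],0.42],[[0.004,0,0],[0.004,0.131,0],0.42]])

```text
time: 14.93
eef_pos: [0.5329, 0.0245, 0.0531]
tcp_rot: [-0.566, 0.656, -0.378, 0.327]
contact_force: [-0.1, -0.3, -0.1]
opening: 0.422
```

Run:
```python
from h import *
from plant import ctrl
print(delta(gp(.036,0,-.004)),ctrl.get_state()["contact_force"])
c=wristcam('w15')
```

```text
([0.0015, 0.0004, -0.0006], [0.0006, 0.0002, 0.0014]) [-0.06230493 -0.29173071 -0.0783622 ]
```

View pics/w15.png

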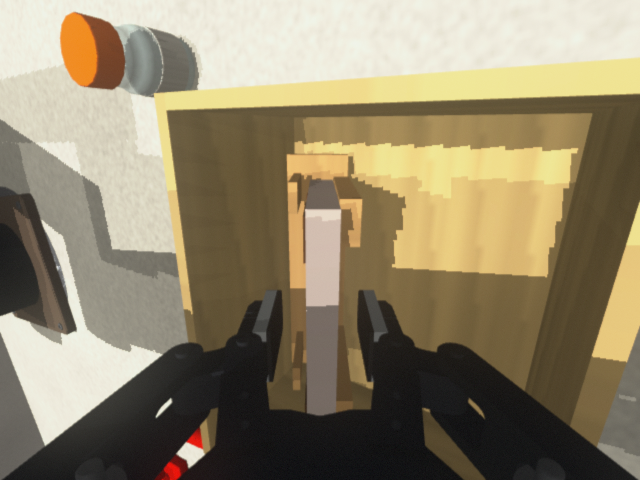

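The panel is midway between the fingers and there is no contact. Closing.

Request:
jog_arm(deltas=[[[0,0,0],[0,0,0.001],0.3],[[0,0,0],[0,0,0.001],0.2],[[0,0,0],[0,0,0.001],0],[[0,0,0],[0,0,0.001],0],[[0,0,0],[0,0,0.001],0],[[0,0,0],[0,0,0.001],0]], force=40)

```text
time: 15.48
eef_pos: [0.5352, 0.0241, 0.0558]
tcp_rot: [-0.566, 0.656, -0.378, 0.326]
contact_force: [-2.8, 0.5, 5.7]
opening: 0.133
```

Run:
```python
from h import *
from plant import ctrl
s=ctrl.get_state();print(delta(gp(.036,0,-.004)),s["contact_force"],s["wrist_torque"],s["opening"])
```

```text
([0.0013, -0.0006, -0.0011], [0.0005, 0.0037, 0.0007]) [-2.80156831  0.4677434   5.70504389] [-0.00095371  0.66755844 -0.14129991] 0.13325696190563707
```

Gripped (opening 0.133 ≈ 11.3 mm). Drawing it out along its own plane.

Request:
jog_arm(deltas=[[[0,0,0],[0,-0.006,0],0],[[0,0,0],[0,-0.014,0],0],[[0,0,0],[0,-0.024,0],0],[[0,0,0],[0,-0.034,0],0],[[0,0,0],[0,-0.044,0],0],[[0,0,0],[0,-0.058,0],0],[[0,0,0],[0,-0.075,0],0],[[0,0,0],[0,-0.095,0],0],[[0,0,0],[0,-0.115,0],0],[[0,0,0],[0,-0.125,0],0]])

```text
time: 16.32
eef_pos: [0.6001, 0.0142, 0.1675]
tcp_rot: [-0.565, 0.655, -0.38, 0.328]
contact_force: [0.5, 0.0, -0.3]
opening: 0.134
```

```bash
cat > pm.py <<'E'
from h import *
from plant import ctrl
import sys
s=ctrl.get_state();T=tool(s);c=wristcam(sys.argv[1]);W=cloud(c)
L=(W-T[:3,3])@T[:3,:3]   # tool frame
s2=(np.abs(L[...,2])<.004)&(np.abs(L[...,0])<.07)&(L[...,1]<.06)&(L[...,1]>-.045)
# rows
for v in range(120,340,10):
    k=s2[v]
    if k.sum()>4: print(v,np.round(np.median(L[v][k],0),4),k.sum())
print(np.round(T,4).tolist(),s["contact_force"],s["opening"])
E
python3 pm.py w16
```

```text
180 [-0.0543  0.0316  0.0001] 15
190 [-0.0542  0.0015  0.    ] 18
200 [-0.0541 -0.0197 -0.0001] 21
210 [-0.0527 -0.0302 -0.0001] 23
220 [-0.0492 -0.0304 -0.    ] 23
230 [-0.0455 -0.0303 -0.    ] 23
240 [-0.0418 -0.0301 -0.0002] 22
250 [-0.038  -0.0302  0.0001] 22
260 [-0.0342 -0.0303  0.0001] 22
270 [-0.0301 -0.03   -0.    ] 21
280 [-0.0262 -0.0303 -0.    ] 21
290 [-0.022  -0.0301 -0.    ] 21
300 [-0.0179 -0.0303  0.0002] 20
310 [-0.0137 -0.0304 -0.    ] 21
320 [-0.0093 -0.0304 -0.    ] 21
330 [-0.0047 -0.0301 -0.    ] 21
[[-0.1466, -0.4898, 0.8594, 0.6001], [-0.9892, 0.0731, -0.127, 0.0142], [-0.0006, -0.8688, -0.4952, 0.1675], [0.0, 0.0, 0.0, 1.0]] [ 0.51075665  0.00401316 -0.31006505] 0.13384281903826037
```

View pics/w16.png

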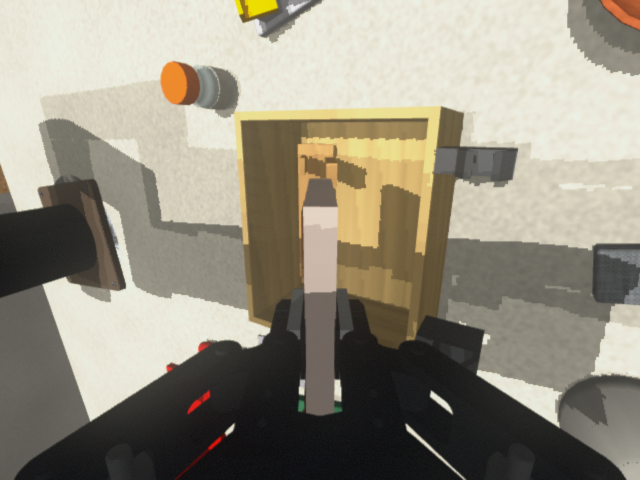

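The panel sits square in the tool: top edge 30 mm behind the TCP, foot 39.8 mm ahead, width centre at tool x +0.9 mm, tilt ≈30°. Carrying it to the easel.

```bash
cat >> h.py <<'E'
EX=es(1,0,0)-es(0,0,0);EY=es(0,1,0)-es(0,0,0)
def ep(up,n=0.,y=.0009,f=.0398):
    u=EX*.5+np.array([0,0,.866]);nn=EX*.866-np.array([0,0,.5])
    return pose(es(0,y,.034)+u*(up+f)+nn*n,-u,nn)
E
python3 - <<'E'
from h import *
from plant import ctrl
G=ep(.12,-.004);print(G[:3,3]);print(delta(G),delta(ep(0,-.003)))
D=delta(G)
for f in (.04,.12,.24,.38,.52,.66,.79,.9,.97,1):print(np.round(np.array(D[0])*f,3).tolist(),np.round(np.array(D[1])*f,3).tolist())
E
```

```text
[0.56183612 0.28319468 0.1743868 ]
([-0.0078, -0.2897, -0.1666], [-0.2605, 0.0336, -0.0708]) ([-0.0078, -0.2897, -0.1666], [-0.241, 0.152, -0.0679])
[-0.0, -0.012, -0.007] [-0.01, 0.001, -0.003]
[-0.001, -0.035, -0.02] [-0.031, 0.004, -0.008]
[-0.002, -0.07, -0.04] [-0.063, 0.008, -0.017]
[-0.003, -0.11, -0.063] [-0.099, 0.013, -0.027]
[-0.004, -0.151, -0.087] [-0.135, 0.017, -0.037]
[-0.005, -0.191, -0.11] [-0.172, 0.022, -0.047]
[-0.006, -0.229, -0.132] [-0.206, 0.027, -0.056]
[-0.007, -0.261, -0.15] [-0.234, 0.03, -0.064]
[-0.008, -0.281, -0.162] [-0.253, 0.033, -0.069]
[-0.008, -0.29, -0.167] [-0.26, 0.034, -0.071]
```

Request:
jog_arm(deltas=[[[0,-0.012,-0.007],[-0.01,0.001,-0.003],0],[[-0.001,-0.035,-0.02],[-0.031,0.004,-0.008],0],[[-0.002,-0.07,-0.04],[-0.063,0.008,-0.017],0],[[-0.003,-0.11,-0.063],[-0.099,0.013,-0.027],0],[[-0.004,-0.151,-0.087],[-0.135,0.017,-0.037],0],[[-0.005,-0.191,-0.11],[-0.172,0.022,-0.047],0],[[-0.006,-0.229,-0.132],[-0.206,0.027,-0.056],0],[[-0.007,-0.261,-0.15],[-0.234,0.03,-0.064],0],[[-0.008,-0.281,-0.162],[-0.253,0.033,-0.069],0],[[-0.008,-0.29,-0.167],[-0.26,0.034,-0.071],0]])

```text
time: 17.2
eef_pos: [0.5591, 0.2867, 0.173]
tcp_rot: [0.669, -0.551, 0.317, -0.386]
contact_force: [-0.8, -0.2, -1.8]
opening: 0.134
```

Request:
jog_arm(deltas=[[[0,0,0],[0,0,0],0],[[0,0,0],[0,0,0],0]])

```text
time: 17.37
eef_pos: [0.5581, 0.287, 0.172]
tcp_rot: [0.67, -0.551, 0.316, -0.385]
contact_force: [-0.2, -0.0, -1.7]
opening: 0.135
```

```bash
python3 pm.py w17 | sed -n '3,8p;$p'
python3 - <<'E'
from h import *
print(delta(ep(.12,-.004)),delta(ep(.02,-.003)))
E
```

```text
200 [-0.054  -0.0197 -0.    ] 21
210 [-0.0525 -0.0299 -0.    ] 23
220 [-0.049  -0.0299 -0.    ] 23
230 [-0.0453 -0.03   -0.    ] 23
240 [-0.0416 -0.03   -0.    ] 23
250 [-0.0378 -0.03    0.0002] 22
[[0.1932, -0.4941, 0.8477, 0.5581], [-0.9812, -0.0967, 0.1672, 0.287], [-0.0007, -0.864, -0.5035, 0.172], [0.0, 0.0, 0.0, 1.0]] [-0.22646211 -0.04558065 -1.69735848] 0.1351479518980218
([0.0035, 0.0053, 0.0028], [0.0034, -0.0032, 0.0012]) ([0.0035, 0.0053, 0.0028], [0.0031, 0.0968, 0.0025])
```

View pics/w17.png

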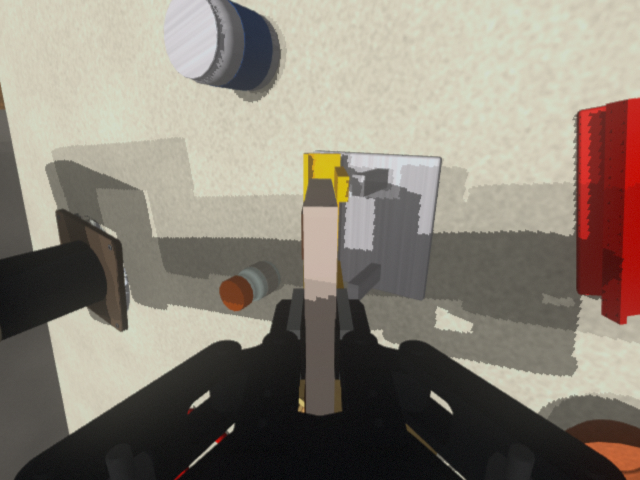

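Run:
```python
from h import *
c=load("w17");print(np.round(proj(c,np.array([es(.09,.065,.01),es(.09,-.065,.01),es(-.0035+.03,.054,.034+.052),es(-.03,.065,.01)])),1).tolist())
cv2.imwrite("pics/w17a.png",cv2.resize(c["pixels"][130:310,290:450],None,fx=4,fy=3,interpolation=cv2.INTER_CUBIC))
```

```text
[[440.0, 155.8], [422.7, 300.8], [323.7, 174.1], [311.9, 150.0]]
```

View pics/w17a.png

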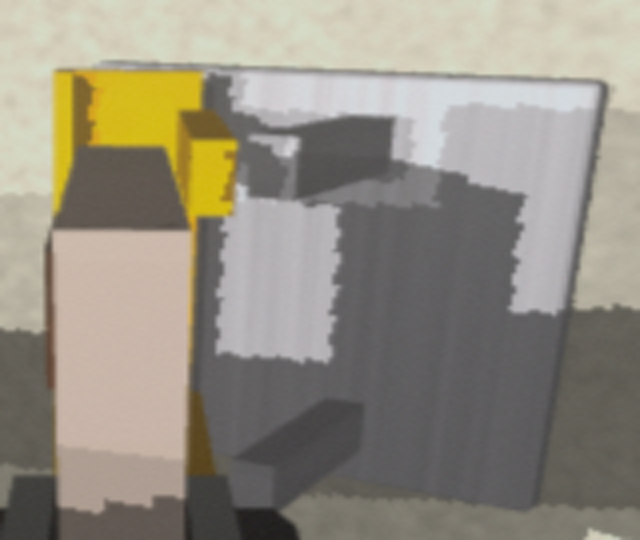

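Easel corners match the prediction within about 1.5 px. Descending along the slope, 3 mm off the supports.

Request:
jog_arm(deltas=[[[0.003,0.005,0.003],[0.003,0.005,0.002],0],[[0.003,0.005,0.003],[0.003,0.02,0.002],0],[[0.003,0.005,0.003],[0.003,0.04,0.002],0],[[0.003,0.005,0.003],[0.003,0.06,0.002],0],[[0.003,0.005,0.003],[0.003,0.078,0.002],0],[[0.003,0.005,0.003],[0.003,0.09,0.002],0],[[0.003,0.005,0.003],[0.003,0.097,0.002],0],[[0.003,0.005,0.003],[0.003,0.097,0.002],0]])

```text
time: 18.08
eef_pos: [0.5119, 0.2728, 0.0858]
tcp_rot: [0.667, -0.554, 0.318, -0.383]
contact_force: [-0.4, 0.5, -1.8]
opening: 0.135
```

```bash
python3 pm.py w18 | tail -1
python3 - <<'E'
from h import *
print(delta(ep(.005,-.003)),delta(ep(.0,-.002)))
c=load("w18");cv2.imwrite("pics/w18a.png",cv2.resize(c["pixels"][110:330,270:420],None,fx=4,fy=2.7,interpolation=cv2.INTER_CUBIC))
E
```

```text
[[0.1846, -0.4947, 0.8492, 0.5119], [-0.9828, -0.0931, 0.1595, 0.2728], [0.0002, -0.8641, -0.5034, 0.0858], [0.0, 0.0, 0.0, 1.0]] [-0.35810813  0.53348687 -1.80200599] 0.13545962728470815
([0.0015, -0.0008, -0.0006], [-0.0006, 0.0144, 0.0005]) ([0.0015, -0.0008, -0.0006], [-0.0006, 0.0194, 0.0015])
```

View pics/w18a.png

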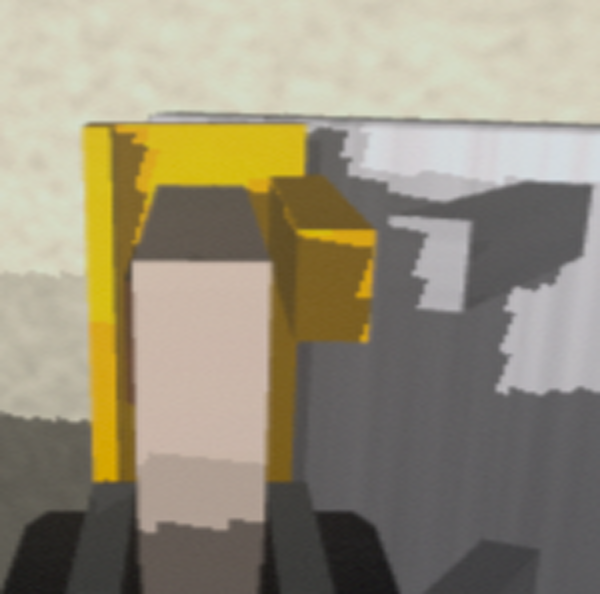

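The panel is between the lip and the support bar. Continuing down carefully.

Request:
jog_arm(deltas=[[[0,0,0],[0,0.005,0],0],[[0,0,0],[-0.0005,0.01,0.0005],0],[[0,0,0],[-0.0005,0.015,0.0005],0],[[0,0,0],[-0.0005,0.015,0.0005],0]])

```text
time: 18.47
eef_pos: [0.5051, 0.2724, 0.073]
tcp_rot: [0.667, -0.553, 0.318, -0.384]
contact_force: [0.4, -0.1, -2.0]
opening: 0.136
```

Request:
jog_arm(deltas=[[[0,0,0],[0,0.0015,0],0],[[0,0,0],[0,0.003,0],0],[[0,0,0],[0,0.003,0],0]])

```text
time: 18.72
eef_pos: [0.5038, 0.2722, 0.0705]
tcp_rot: [0.667, -0.553, 0.318, -0.384]
contact_force: [-0.5, -0.4, -1.2]
opening: 0.135
```

Request:
jog_arm(deltas=[[[0,0,0],[0,0.001,0],0],[[0,0,0],[0,0.002,0],0],[[0,0,0],[0,0.002,0],0]])

```text
time: 18.97
eef_pos: [0.5038, 0.2722, 0.0703]
tcp_rot: [0.667, -0.553, 0.319, -0.385]
contact_force: [1.7, -0.4, 4.9]
opening: 0.134
```

Run:
```python
from h import *
from plant import ctrl
s=ctrl.get_state();print(delta(ep(0,0)),s["contact_force"],s["wrist_torque"])
```

```text
([0.0008, -0.0005, -0.0005], [-0.0, 0.0003, 0.0031]) [ 1.66904613 -0.35252159  4.94054841] [-0.03788872 -0.01949661  0.05986643]
```

The foot is on the ledge (force flipped to +5 N at the expected height). Now back 3 mm onto the supports.

Request:
jog_arm(deltas=[[[0,0,0],[0,0,0.001],0],[[0,0,0],[0,0,0.002],0],[[0,0,0],[0,0,0.0025],0],[[0,0,0],[0,0,0.0025],0]])

```text
time: 19.3
eef_pos: [0.5059, 0.2726, 0.0691]
tcp_rot: [0.667, -0.553, 0.319, -0.385]
contact_force: [0.9, 0.2, 1.8]
opening: 0.134
```

Run:
```python
from h import *
from plant import ctrl
s=ctrl.get_state();T=tool(s);f=s["contact_force"];print(delta(ep(0,0)),"tool force",f@T[:3,:3],s["wrist_torque"])
```

```text
([0.0011, -0.0006, -0.0007], [0.0, 0.0003, 0.0006]) tool force [ 1.40635928e-03 -2.03096966e+00 -1.33362004e-01] [ 0.06795126 -0.08442987 -0.00497058]
```

Request:
jog_arm(deltas=[[[0,0,0],[0,0,0.001],0],[[0,0,0],[0,0,0.002],0],[[0,0,0],[0,0,0.002],0]])

```text
time: 19.55
eef_pos: [0.5064, 0.2728, 0.0688]
tcp_rot: [0.668, -0.554, 0.318, -0.383]
contact_force: [-4.2, -1.0, 6.3]
opening: 0.136
```

Run:
```python
from h import *
from plant import ctrl
s=ctrl.get_state();T=tool(s);f=s["contact_force"];print(delta(ep(0,0)),"tool force",f@T[:3,:3],s["wrist_torque"])
```

```text
([0.0062, -0.0012, -0.0005], [0.0001, 0.0003, 0.0001]) tool force [ 0.16076085 -3.29390956 -6.91077868] [-0.27623241  0.64273864 -0.18604911]
```

Touching the supports (−6.9 N) with the foot down. Releasing.

Request:
jog_arm(deltas=[[[0,0,0],[0,0,0],0.16],[[0,0,0],[0,0,0],0.2],[[0,0,0],[0,0,0],0.25],[[0,0,0],[0,0,0],0.3],[[0,0,0],[0,0,0],0.35],[[0,0,0],[0,0,0],0.38],[[0,0,0],[0,0,0],0.38]], force=20)

```text
time: 20.13
eef_pos: [0.5064, 0.2728, 0.0687]
tcp_rot: [0.668, -0.554, 0.318, -0.383]
contact_force: [-0.2, 0.9, -0.1]
opening: 0.381
```

Run:
```python
from h import *
from plant import ctrl
s=ctrl.get_state();T=tool(s);print(s["contact_force"],s["opening"])
c=wristcam("w20");W=cloud(c);so=es(0,0,.034)
u=EX*.5+np.array([0,0,.866]);n=EX*.866-np.array([0,0,.5])
d=W-so;x=d@n;y=d@EY;z=d@u
m=(abs(x)<.0045)&(z>.06)&(z<.08)&(abs(y)<.07)
print(m.sum(),"up",np.median(z[m]),"n",x[m].mean(),"y",y[m].min(),y[m].max())
```

```text
[-0.19845674  0.85298372 -0.13664629] 0.3813305873992443
5033 up 0.07016456413158995 n 2.9449607300052442e-06 y -0.03730505548011218 0.05519108395267369
```

View pics/w20.png

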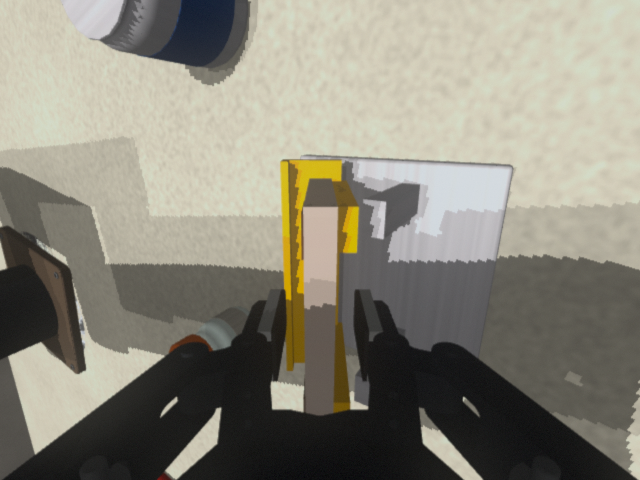

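Panel top edge is at up 70 mm, n 0, with its +y end at +55 mm: seated and centred. Both fingers are clear at u≈270 and 365. Withdrawing along the plate.

Request:
jog_arm(deltas=[[[0,0,0],[0,-0.01,0],0.38],[[0,0,0],[0,-0.025,0],0.38],[[0,0,0],[0,-0.045,0],0.38],[[0,0,0],[0,-0.07,0],0.38],[[0,0,0],[0,-0.1,0],0.38],[[0,0,0],[0,-0.13,0],0.38],[[0,0,0],[0,-0.15,0],0.38],[[0,0,0],[0,-0.15,0],0.38]])

```text
time: 20.85
eef_pos: [0.5848, 0.2875, 0.2042]
tcp_rot: [0.665, -0.553, 0.32, -0.387]
contact_force: [-0.2, -0.1, 1.0]
opening: 0.38
```

```bash
python3 - <<'E'
from h import *
from plant import ctrl
print(ctrl.get_state()["eef_pos"],ctrl.get_state()["contact_force"])
c=wristcam("w21");W=cloud(c);so=es(0,0,.034)
u=EX*.5+np.array([0,0,.866]);n=EX*.866-np.array([0,0,.5])
d=W-so;x=d@n;y=d@EY;z=d@u
m=(abs(x)<.0045)&(z>.06)&(z<.08)&(abs(y)<.07)
print(m.sum(),"up",np.median(z[m]),"n",x[m].mean(),"y",y[m].min(),y[m].max())
for b in (.05,-.05,.03,-.03):
  k=m&(abs(y-b)<.005); print(b,np.median(z[k]))
for nm in ("scene","top"):
    c=ctrl.read_camera(nm);pickle.dump(c,open(f"pics/{nm}21.pkl","wb"));cv2.imwrite(f"pics/{nm}21.png",c["pixels"])
im=cv2.imread("pics/scene21.png");cv2.imwrite("pics/sc21e.png",cv2.resize(im[265:365,350:470],None,fx=6,fy=6,interpolation=cv2.INTER_CUBIC))
E
python3 lidm.py s21
```

```text
[0.58478807 0.28748595 0.20424611] [-0.18193202 -0.09725374  0.95989705]
1372 up 0.07010241260550991 n 1.9125183237910092e-05 y -0.055175540991472066 0.05513913811046752
0.05 0.07019367333653084
-0.05 0.06995122667193487
0.03 0.07023194551398493
-0.03 0.06991824973346013
slopes, x at base [ 0.12409458 -0.00923853  0.00139175] 0.0011325819906195876 0.05020717973314748 0.19498154596317474
[-0.15529466  0.28145218 -0.18100996] [0.57960128 0.28646984 0.19625198] 0.37769723768480634
```

View pics/w21.png

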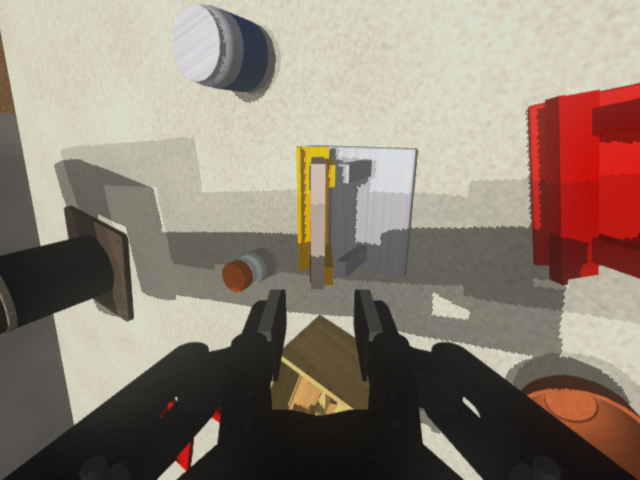

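View pics/sc21e.png

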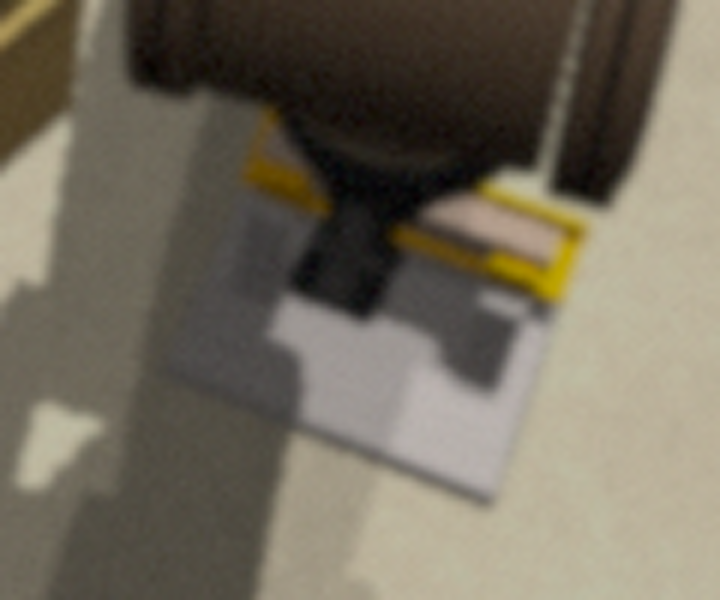

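View pics/scene21.png

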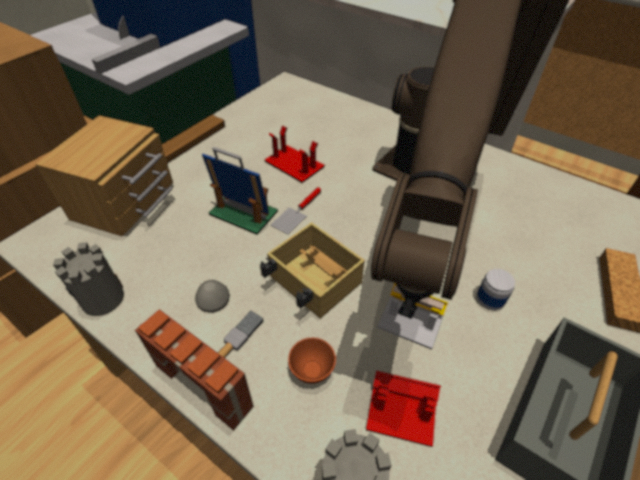

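Run:
```python
from h import *
c=load("w21");print(np.round(proj(c,np.array([es(.09,.065,.01),es(.09,-.065,.01)])),1).tolist())
cv2.imwrite("pics/w21a.png",cv2.resize(c["pixels"][130:300,285:430],None,fx=5,fy=3.5,interpolation=cv2.INTER_CUBIC))
W=cloud(c);d=W-es(0,0,.034)
u=EX*.5+np.array([0,0,.866]);n=EX*.866-np.array([0,0,.5])
x=d@n;y=d@EY;z=d@u;p=c["pixels"].astype(int)
yel=(p[...,2]>p[...,0]*2+25)&(p[...,1]>p[...,0]*1.4+10)
led=yel&(z>-.01)&(z<.012)&(abs(x)<.03)&(abs(y)<.08);print("ledge y",np.percentile(y[led],[.3,99.7]),led.sum())
bar=yel&(z>.02)&(abs(x)<.03)&(abs(y)<.08);print("bar",y[bar].min(),y[bar].max())
base=(abs(W[...,2]-.01)<.004)&(abs(d@EX-.06)<.02)&(abs(y)<.08);print("base y",y[base].min(),y[base].max())
```

```text
[[415.4, 147.3], [404.1, 277.4]]
ledge y [-0.06437245  0.06412373] 1816
bar -0.053951516332660154 0.05510501601754396
base y -0.06512725408601071 0.06450250885598403
```

View pics/w21a.png

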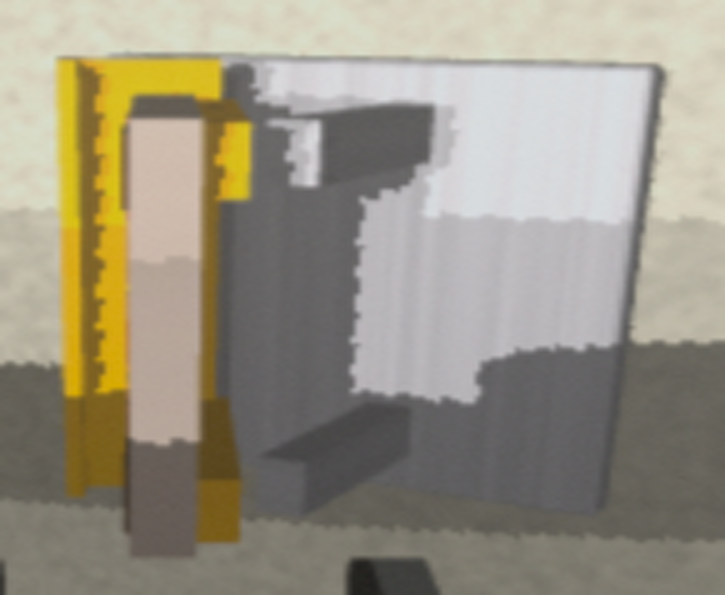

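Run:
```python
from h import *
a=load("scene0")["pixels"];b=load("scene21")["pixels"]
d=cv2.GaussianBlur(cv2.absdiff(a,b).max(2),(5,5),0)
for n,(x,y) in dict(jar=(397,259),spat=(311,197),blade=(289,220),bowl=(312,360),rock=(212,295),brush=(245,330),tin=(496,288),offcut=(231,178)).items(): print(n,round(float(d[y-18:y+18,x-18:x+18].mean()),1))
cv2.imwrite("pics/cmp.png",np.hstack([a[150:390,180:530],b[150:390,180:530]]))
```

```text
jar 95.2
spat 18.4
blade 22.5
bowl 11.3
rock 11.9
brush 13.4
tin 12.1
offcut 79.4
```

View pics/cmp.png

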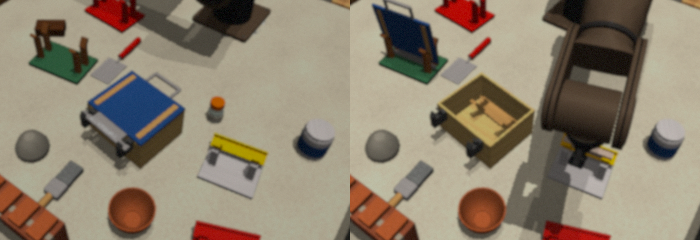

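Run:
```python
from h import *
c=load("w21");W=cloud(c);print(np.round(W[276,238],3)); print(np.round(cloud(load("w1"))[125,193],3))
t=load("top0");o=load("w10");print(np.round(cloud(t)[273,505],3),np.round(cloud(o)[305,222],3))
from plant import ctrl
print(ctrl.sign_off())
```

```text
[0.414 0.171 0.065]
[0.407 0.165 0.065]
[ 0.403 -0.419  0.029] [ 0.411 -0.402  0.03 ]
the job is handed in; nothing more can be done
None
```

The job is done and handed in at about 21 s; the hand-in call reported no verdict.

I swung the blue lid to vertical on its hinges, lifted it off and stood it handle up between the posts of the green stand. Then I drew the panel out of the box along its own plane and set it on the yellow easel.

**Last checks:**
- **Lid:** it stands on the stand's base and leans about 7° on the far posts. The lean measured the same right after release and at the end.
- **Panel:** its top edge is 70 mm up the slope from the seat (70 expected) and parallel within 0.3 mm. It lies flat on the supports, and its ends are at −55.2 and +55.1 mm, so it is centred and fully down.
- **Robot:** it was clear of everything, with contact force near zero.
- **Bystanders:** the bowl, rock, brush, tin and spatula look unmoved in the before and after images. The jar and offcut were hidden in the final scene view. Close views showed both standing in place, though my single-pixel readings differed by about 9 mm and 19 mm because they hit different spots on each object.

**One thing that went less cleanly:** on the first reach for the handle, the fingers closed off-centre and about 10 mm too high. They pushed the lid 2–3 mm within its play, at about 20 N. I reopened and regripped deeper before lifting.

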